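# Set up the core mill

## Task

Set up the core mill: swing the keeper strap aside, take the arbor out of the tool pot and seat its tapered shank fully home in the upright spindle, with its flange slots over the two drive dogs, then swing the keeper back over the flange until it rests in its catch. Stand every core barrel that lies on the bench upright in the holder, one to a cup, and leave the mug, the bottle and the flask where they are.

Things in the scene. Friction and masses are not known exactly. Their poses are not given: they have to be found in the camera images.
- spindle: fixed spindle stand, nose up: grey housing 104 mm across on a 148 mm disc foot. Origin on the worktop on the spindle axis. Flat steel face 100 mm up, with a tapered bore 46 mm wide at the mouth, 28 mm some 60 mm lower. Two drive dogs stand on the face, at +y and -y of the stand, 14 mm wide (along x), from 32 to 46 mm off the axis, 10 mm high.
- spindle_face (a point): centre of the bore's mouth, level with the spindle face, 100 mm above the worktop; axes as spindle.
- arbor: loose arbor, 0.3 to 0.6 kg, at first upright in the black pot. Origin on its axis at the flange's underside, z up to its head. Below: tapered shank 56 mm long, 44 mm wide at the flange, 24 at the tip (1 mm play when home). Flange 88 mm wide, 14 mm thick, with slots 18 mm wide at +y and -y, from the rim in to 29 mm off the axis; off the dogs it stays 8 mm too high.
- arbor_neck (a point): grip point of the arbor, on its axis 44 mm above its origin, axes as arbor: a square neck 32 x 32 mm, faces square to x and y, from 30 mm below to 18 mm above this point, where a round head 46 mm across and 15 mm high begins (it goes up between the fingers).
- pot: black plastic tool pot, fixed, 80 mm across and 76 mm high, open at the top (inside 54 mm across), in which the arbor's shank hangs with 5 mm of sideways play, the flange on the rim. Origin on the worktop at its axis.
- keeper (a joint): flat level steel strap on an upright pivot on the spindle stand, underside 2 mm above the flange of a seated arbor (it cannot close over one that sits too high). Rad: 0 = closed, over the flange's edge, tip against the catch post's stop; grows as it opens, clockwise from above, to 1.85. Starts at 0 to 0.6, in the arbor's way; from 1.2 on it is clear. Stiff (0.12 N m), stays where it is left.
- keeper_peg (a point): centre of the top of the black upright peg, 14 mm thick, 42 mm tall, near the keeper's tip, by which it is swung; top 164 mm above the worktop. It moves on a circle of 102 mm radius round keeper_pivot. Closed it is at x -52, y +34 mm in the frame of spindle.
- keeper_pivot (a point): the keeper's pivot, fixed, at x +50, y +34 mm in the frame of spindle, 116 mm above the worktop.
- holder: aluminium holder, fixed: plate 62 x 262 x 8 mm with a row of four grey round cups along its y axis, 68 mm apart. Cups 32 mm wide inside, flared to 42 mm in the top 10 mm, rims 76 mm above the worktop, floors 8 mm above it. Origin under the plate's centre.
- cup0 (a point): centre of the floor of cup 0 (cups are numbered from the holder's -y end to its +y end), 8 mm above the worktop; 68 mm below the rim.
- cup1 (a point): centre of the floor of cup 1 (cups are numbered from the holder's -y end to its +y end), 8 mm above the worktop; 68 mm below the rim.
- cup2 (a point): centre of the floor of cup 2 (cups are numbered from the holder's -y end to its +y end), 8 mm above the worktop; 68 mm below the rim.
- cup3 (a point): centre of the floor of cup 3 (cups are numbered from the holder's -y end to its +y end), 8 mm above the worktop; 68 mm below the rim.
- barrel_0: core barrel, all alike, 180 mm long, both ends the same, 0.1 to 0.2 kg, at first lying (absent in some runs). Origin at its middle on its axis, x along it. Dark round waist 20 mm thick (x -45 to +45 mm), the place to grip; octagonal ends 26 mm across flats. Lying, its axis is 13 mm above the worktop; on a cup's floor its middle is at 98 mm.
- barrel_1: core barrel, all alike, 180 mm long, both ends the same, 0.1 to 0.2 kg, at first lying (absent in some runs). Origin at its middle on its axis, x along it. Dark round waist 20 mm thick (x -45 to +45 mm), the place to grip; octagonal ends 26 mm across flats. Lying, its axis is 13 mm above the worktop; on a cup's floor its middle is at 98 mm.
- barrel_2: core barrel, all alike, 180 mm long, both ends the same, 0.1 to 0.2 kg, at first lying (absent in some runs). Origin at its middle on its axis, x along it. Dark round waist 20 mm thick (x -45 to +45 mm), the place to grip; octagonal ends 26 mm across flats. Lying, its axis is 13 mm above the worktop; on a cup's floor its middle is at 98 mm.
- barrel_3: core barrel, all alike, 180 mm long, both ends the same, 0.1 to 0.2 kg, at first lying (absent in some runs). Origin at its middle on its axis, x along it. Dark round waist 20 mm thick (x -45 to +45 mm), the place to grip; octagonal ends 26 mm across flats. Lying, its axis is 13 mm above the worktop; on a cup's floor its middle is at 98 mm.
- mug: white mug, bystander, 78 mm across without its handle, 97 mm high; origin near the centre of its underside.
- bottle: amber reagent bottle with dark cap, bystander, 56 mm across, 104 mm high; origin under its centre.
- flask: conical glass flask, bystander, 77 mm across, 142 mm high; origin under its centre.

How it is judged:
On the way, in this order (a step that is already met when the one before it is completed fails the run):
1. the arbor is seated fully home in the spindle, flange on the face, slots over the dogs (horizontal distance between arbor and spindle_face below 0.005 m and z of arbor in the frame of spindle_face between -0.004 and 0.004 m and angle between the y axis of arbor and the y axis of spindle, either way round below 0.1 rad and angle between arbor's own z axis and vertical below 0.06 rad), for 0.3 s.
2. with the arbor still seated, the keeper is swung closed into its catch (all of step 1 and value of joint keeper below 0.06 rad), for 0.2 s.
At the end, for the whole second after the job is handed in: Arbor home (flange within 4 mm of the face, 5 mm of the axis, slots within 0.1 rad of the dogs, tilt under 0.06 rad), keeper under 0.06 rad, every barrel present on a cup floor (middle at height 85 to 112 mm, within 20 mm of a cup centre, lean under 0.25 rad), all at rest (all of step 2 and linear speed of arbor below 0.03 m/s and (angle between barrel_0's own x axis and vertical below 0.25 rad or angle between barrel_0's own x axis and vertical above 2.89 rad) and height (world z) of barrel_0 between 0.085 and 0.112 m and (horizontal distance between barrel_0 and cup0 below 0.02 m or horizontal distance between barrel_0 and cup1 below 0.02 m or horizontal distance between barrel_0 and cup2 below 0.02 m or horizontal distance between barrel_0 and cup3 below 0.02 m) and linear speed of each of barrel_0, barrel_1, barrel_2, barrel_3 below 0.1 m/s and (angle between barrel_1's own x axis and vertical below 0.25 rad or angle between barrel_1's own x axis and vertical above 2.89 rad) and height (world z) of barrel_1 between 0.085 and 0.112 m and (horizontal distance between barrel_1 and cup0 below 0.02 m or horizontal distance between barrel_1 and cup1 below 0.02 m or horizontal distance between barrel_1 and cup2 below 0.02 m or horizontal distance between barrel_1 and cup3 below 0.02 m) and (angle between barrel_2's own x axis and vertical below 0.25 rad or angle between barrel_2's own x axis and vertical above 2.89 rad) and height (world z) of barrel_2 between 0.085 and 0.112 m and (horizontal distance between barrel_2 and cup0 below 0.02 m or horizontal distance between barrel_2 and cup1 below 0.02 m or horizontal distance between barrel_2 and cup2 below 0.02 m or horizontal distance between barrel_2 and cup3 below 0.02 m) and (angle between barrel_3's own x axis and vertical below 0.25 rad or angle between barrel_3's own x axis and vertical above 2.89 rad) and height (world z) of barrel_3 between 0.085 and 0.112 m and (horizontal distance between barrel_3 and cup0 below 0.02 m or horizontal distance between barrel_3 and cup1 below 0.02 m or horizontal distance between barrel_3 and cup2 below 0.02 m or horizontal distance between barrel_3 and cup3 below 0.02 m)); the robot touches nothing.
It fails at once if the mug is pushed more than 40 mm from its place (distance of mug from where it was at the start of the episode above 0.04 m).
It fails at once if the bottle is pushed more than 40 mm from its place (distance of bottle from where it was at the start of the episode above 0.04 m).
It fails at once if the flask is pushed more than 40 mm from its place (distance of flask from where it was at the start of the episode above 0.04 m).
Of barrel_0, barrel_1, barrel_2, barrel_3 only 2 to 4 are there at a start; the rules pass over those that are not, and their reading is None.
At some moment in a run one of barrel_0, barrel_1, barrel_2, barrel_3 may be knocked a few centimetres aside while the robot is not near it.
Once in a run the grip may slacken for a moment while it holds something.
It also fails if it takes over 210 s, if anything falls off the work surface, if the arm or the gripper's body presses on something with over 40 N, if the wrist force passes 120 N, or if a joint passes its speed limit or range.

## Robot

A 7-joint arm with a two-finger parallel gripper is mounted at the origin on a cart in front of the work surface, level with it; the furniture and walls round the work are solid. World frame = base frame: x ahead of the robot, y to its left, z up, the work surface at z = 0. Lengths are in m, angles in rad, forces in N, time in s.
With the tool pointing down it reaches from about 0.425 to 0.95 m from the base axis. Payload 4.7 kg.
Tool frame: the origin (TCP) lies at the very end of the fingers, on their centre line; the grasp point (between the pads) lies 19 mm behind it; z points along the fingers, y is the line along which they close (so a half turn about z gives the same grasp; the last joint's range is limited). The gripper opens to 87 mm and grips with 3 to 60 N. Pads are 19 mm wide; open, the fingers measure 117 mm over their backs; the gripper's body (75 mm by 190 mm) begins 51 mm behind the grasp point.
Start: joints at [1.15, 0.469, -0.049, 1.532, 0.024, 1.141, -0.082], TCP at [0.258, -0.624, 0.223] pointing down, gripper open.
Joint ranges: [-2.59, 2.59], [-0.33, 1.99], [-1.39, 1.29], [0.1, 2.45], [-1.04, 4.18], [0.21, 1.99], [-2.66, 2.66]. Speed limits (rad/s): [2.57, 2.57, 3.14, 3.14, 3.14, 3.14, 3.14].

## Interface

Orientations are given as [roll, pitch, yaw] about the fixed x, y, z axes, in that order (R = Rz(yaw) Ry(pitch) Rx(roll)).
In Python, from cell import ctrl gives the robot as it stands.
- The arm moves only by the shell command python3 jog.py 'ROWS' [FORCE]. ROWS is rows parted by semicolons, their numbers by spaces, 1 to 5 of them, each of 5 numbers: the finger opening in m, then dx, dy, dz in m, then a turn about the tool's z in rad; each row shifts and turns the commanded pose from where the row before left it, along the tool's axes as they then stand; what a row does not reach is not made up. A row lasts 1/8 s, in which the tool goes at most 0.0625 m and 0.188 rad, less where a joint would pass 70% of its speed; a pose out of reach is approached as far as the arm can. The fingers move at their own pace and stop on an object; FORCE is the grip in N (left out, the last holds). Time passes only in rows, so rows that do not move let the fingers close. It prints the time, the measured TCP pose, the force, the opening and the grip force at its end.
- ctrl.sense(): the state, without advancing time (a new reading comes with each control period).
- ctrl.capture(name): name is "side" or "top"; returns a dict with "pixels" (480x640x3 uint8, blue, green, red), "intrinsics" (3x3 intrinsics, pixels), "R" (3x3) and "t" (3): a world point X has camera coordinates R X + t. Camera axes: x right, y down, z forward; pixel columns grow to the right and rows downward; lengths in m; the calibration is good to about 2 mm. A picture is of the moment at which its call begins. There is no depth.
- ctrl.close_job(): hands the job in; it is judged then, once.
The state is a dict: "time_s": time; "joint_positions": joint angles; "qd": joint speeds; "joint_efforts": joint torques, N m; "position": TCP position; "tcp_rot": TCP orientation; "force": force on the tool from outside, world axes, zero at the start; "torque": the same for the moment, N m; "finger_gap": finger opening in m; "finger_force": force on a finger pad.
Only numpy, scipy, OpenCV 4.12 (cv2) and the standard library are available. Lean on these libraries where they do the work, as an engineer would, in place of code of your own. Each camera call takes 0.05 s, during which the arm holds its last target. There are 200 camera calls.

## Working session

There is one attempt and no reset: what is moved stays moved. The work goes in short steps, Python scripts to look and compute and a shell command to move; the robot and the scene stay as the last step left them, time stands still between calls to the robot, and variables do not carry over. Pictures are saved under pics/ and viewed, at most 14 in all, crops included, and the job is handed in when it is done.

```bash
ls; mkdir -p pics; python3 - <<'E'
from cell import ctrl
import cv2,numpy as np
for n in("top","side"):
    c=ctrl.capture(n); cv2.imwrite(f"pics/{n}0.png",c["pixels"]); print(n,c["intrinsics"],c["R"],c["t"], -c["R"].T@c["t"])
print(ctrl.sense())
E
```

```text
cell.py
jog.py
pics
top [[576.10830543   0.         320.10377651]
 [  0.         576.10830543 236.22963828]
 [  0.           0.           1.        ]] [[-0.01457876 -0.99988058  0.00512643]
 [-0.99743549  0.01418344 -0.0701518 ]
 [ 0.07007071 -0.00613601 -0.99752315]] [-0.07561366  0.60258983  1.69343242] [ 0.48128212 -0.07376051  1.73189844]
side [[470.76023287   0.         321.53515367]
 [  0.         470.76023287 238.78933661]
 [  0.           0.           1.        ]] [[ 0.99975902  0.02007095 -0.00889206]
 [ 0.00299346 -0.52591904 -0.85052936]
 [-0.02174743  0.85029778 -0.52585239]] [-0.60366674  0.07189531  1.23737823] [ 0.63021585 -1.00221269  0.70645953]
{'time_s': 0.1, 'joint_positions': array([ 1.15010411,  0.46935854, -0.04858629,  1.53355957,  0.02410347,
        1.14097796, -0.08229658]), 'qd': array([-0.00116882, -0.00214332,  0.0034284 , -0.00422921, -0.00034541,
       -0.00152467,  0.00017288]), 'joint_efforts': array([ 3.99621094e-04, -5.09171033e+01, -8.14973773e-02, -2.36828595e+01,
       -6.15159818e-02,  3.44694802e-02,  7.07149206e-05]), 'position': array([ 0.25755229, -0.62336371,  0.22161216]), 'tcp_rot': array([-3.13987611e+00,  6.53375317e-05,  3.91818099e-01]), 'force': array([0.22811848, 0.56579777, 0.84214951]), 'torque': array([0.01538101, 0.0050482 , 0.04276076]), 'finger_force': 0.0, 'finger_gap': 0.08702598945659587}
```

View pics/top0.png

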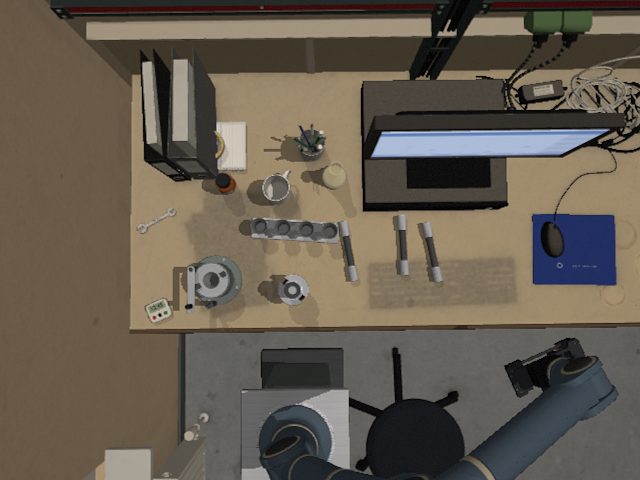

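View pics/side0.png

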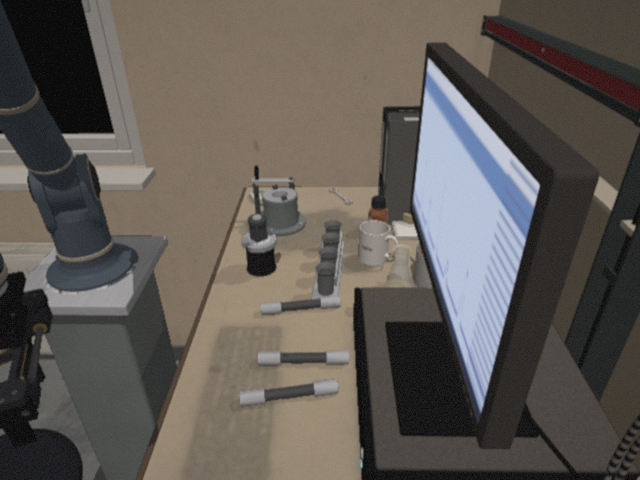

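The top view shows the spindle around (213,281), with the keeper near (190,287). The arbor in its pot is at (293,290) and the holder at (295,230). Three barrels lie near (348,250), (403,245) and (431,252). The side view shows the same items. I'll enlarge both.

```bash
python3 - <<'E'
import cv2
a=cv2.imread("pics/top0.png")[205:325,150:350]; cv2.imwrite("pics/c1.png",cv2.resize(a,None,fx=4,fy=4,interpolation=cv2.INTER_CUBIC))
a=cv2.imread("pics/side0.png")[160:300,225:365]; cv2.imwrite("pics/c2.png",cv2.resize(a,None,fx=4,fy=4,interpolation=cv2.INTER_CUBIC))
E
```

```text
(no output)
```

View pics/c1.png

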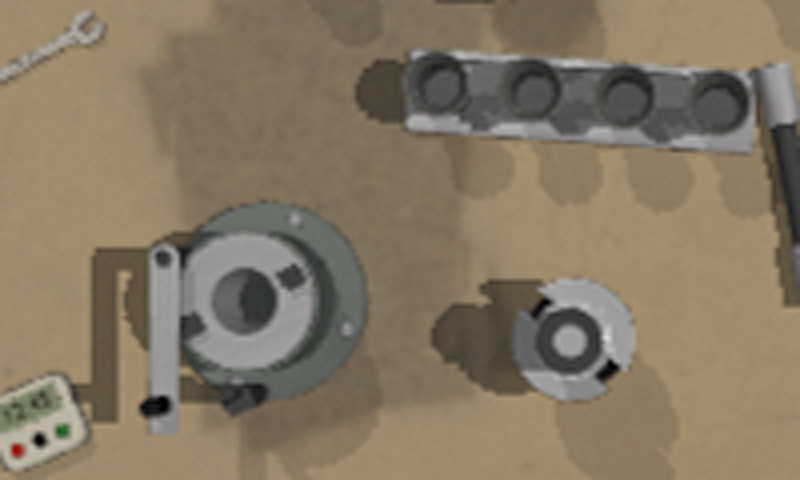

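View pics/c2.png

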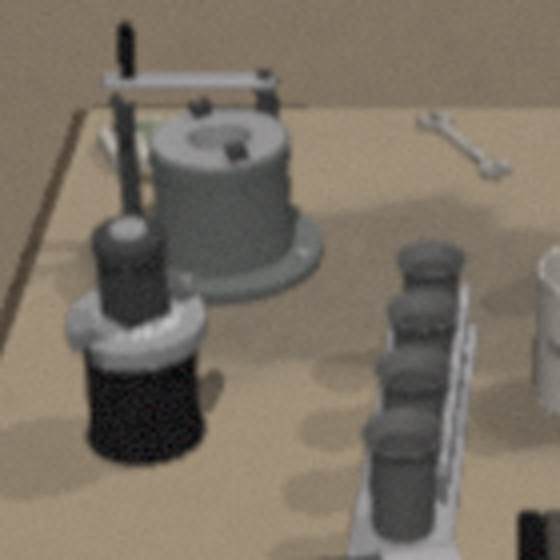

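The crops show these points (4x crop pixels):

| Item | Top crop | Side crop |
|---|---|---|
| Bore | (244,301) | (221,137) |
| Dogs | (291,277), (193,325) | – |
| Arbor head | (571,341) | (127,230) |
| Arbor slots | (540,308), (610,371) | – |
| Peg top | (148,406) | (125,27) |
| Pivot | (163,257) | (265,74) |
| Cup rims | (441,82) to (720,103) | (430,256) to (403,430) |

Next I'll triangulate these and look at the barrels more closely.

```bash
cat > h.py <<'E'
import numpy as np, cv2
from cell import ctrl
K={"top":np.array([[576.10830543,0,320.10377651],[0,576.10830543,236.22963828],[0,0,1]]),"side":np.array([[470.76023287,0,321.53515367],[0,470.76023287,238.78933661],[0,0,1]])}
R={"top":np.array([[-0.01457876,-0.99988058,0.00512643],[-0.99743549,0.01418344,-0.0701518],[0.07007071,-0.00613601,-0.99752315]]),"side":np.array([[0.99975902,0.02007095,-0.00889206],[0.00299346,-0.52591904,-0.85052936],[-0.02174743,0.85029778,-0.52585239]])}
T={"top":np.array([-0.07561366,0.60258983,1.69343242]),"side":np.array([-0.60366674,0.07189531,1.23737823])}
P={n:K[n]@np.c_[R[n],T[n]] for n in K}
def tri(a,b):
    X=cv2.triangulatePoints(P["top"],P["side"],np.array(a,float).reshape(2,1),np.array(b,float).reshape(2,1)).ravel(); return X[:3]/X[3]
def ray(n,p,z):   # point of pixel p at height z
    d=R[n].T@np.linalg.inv(K[n])@[p[0],p[1],1]; o=-R[n].T@T[n]; return o+d*(z-o[2])/d[2]
def proj(n,X):
    q=P[n]@np.r_[X,1]; return (q[:2]/q[2]).round(1)
def crop(n,x,y,w,h,s,f):
    c=ctrl.capture(n)["pixels"]; cv2.imwrite(f,cv2.resize(c[y:y+h,x:x+w],None,fx=s,fy=s,interpolation=cv2.INTER_CUBIC))
def go(x,y,z,yaw):  # move needed in tool axes (tool down)
    s=ctrl.sense(); from scipy.spatial.transform import Rotation as Ro
    M=Ro.from_euler("xyz",s["tcp_rot"]).as_matrix(); d=M.T@(np.array([x,y,z])-s["position"])
    t=(s["tcp_rot"][2]-yaw+np.pi/2)%np.pi-np.pi/2   # tool z is down: + turn lowers yaw
    print("d",d.round(4),"turn",round(t,3),"now",s["position"].round(4),s["tcp_rot"].round(3),"q7",s["joint_positions"][6].round(2),"t",round(s["time_s"],2))
E
python3 - <<'E'
from h import *
ct=lambda p:((p[0]+.5)/4-.5+150,(p[1]+.5)/4-.5+205)
cs=lambda p:((p[0]+.5)/4-.5+225,(p[1]+.5)/4-.5+160)
L=dict(bore=((244,301),(221,137)),head=((571,341),(127,230)),peg=((148,406),(125,27)),piv=((163,257),(265,74)),ca=((441,82),(430,256)),cb=((534,89),(421,306)),cc=((627,96),(412,365)),cd=((720,103),(403,430)))
for k,(a,b) in L.items():
    X=tri(ct(a),cs(b)); print(k,X.round(4),"reproj",proj("top",X)-np.round(ct(a),1),proj("side",X)-np.round(cs(b),1))
for k,p,z in(("bore",(244,301),.1),("dogA",(291,277),.11),("dogB",(193,325),.11),("head",(571,341),.153),("slotA",(540,308),.09),("slotB",(610,371),.09),("peg",(148,406),.164),("piv",(163,257),.125),("ca",(441,82),.076),("cb",(534,89),.076),("cc",(627,96),.076),("cd",(720,103),.076)):
    print(k,ray("top",ct(p),z).round(4))
a=ctrl.capture("top")["pixels"][205:295,330:450];b=ctrl.capture("side")["pixels"][290:410,235:355]
f=np.zeros((396,796,3),np.uint8);f[:297,:396]=cv2.resize(a,(396,297),interpolation=2);f[:,400:]=cv2.resize(b,(396,396),interpolation=2);cv2.imwrite("pics/b1.png",f)
E
```

```text
bore [0.4777 0.2272 0.0991] reproj [ 0.  -0.3] [-0.5  0. ]
head [ 0.4467 -0.0056  0.1514] reproj [ 0.  -0.1] [-0.1  0. ]
peg [0.4071 0.2803 0.1625] reproj [0.  0.1] [0. 0.]
piv [0.5083 0.2784 0.1258] reproj [0. 0.] [0. 0.]
ca [0.6315 0.0889 0.0795] reproj [0.  0.1] [0.2 0. ]
cb [0.6256 0.022  0.0812] reproj [0. 0.] [0.1 0. ]
cc [ 0.62   -0.0447  0.0798] reproj [0. 0.] [-0.1  0. ]
cd [ 0.6146 -0.1115  0.0786] reproj [ 0.  -0.3] [-0.5  0.1]
bore [0.4769 0.2269 0.1   ]
dogA [0.4932 0.1921 0.11  ]
dogB [0.4606 0.2608 0.11  ]
head [ 0.4465 -0.0057  0.153 ]
slotA [0.4688 0.0188 0.09  ]
slotB [ 0.4236 -0.0304  0.09  ]
peg [0.4072 0.28   0.164 ]
piv [0.5083 0.2785 0.125 ]
ca [0.6322 0.0893 0.076 ]
cb [0.6262 0.0223 0.076 ]
cc [ 0.6201 -0.0447  0.076 ]
cd [ 0.6141 -0.1116  0.076 ]
```

View pics/b1.png

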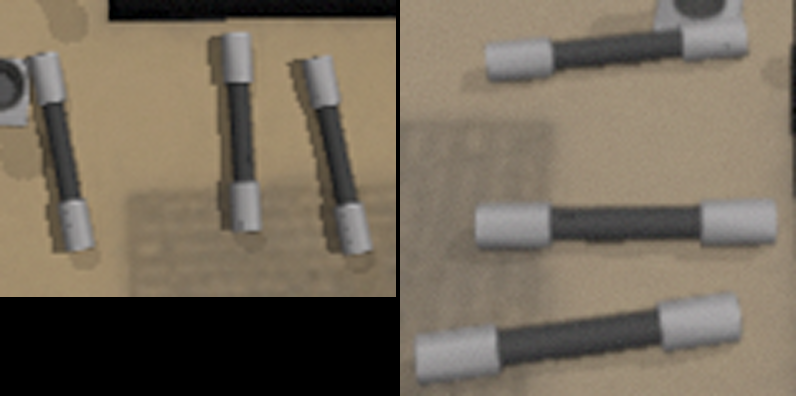

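Barrel waist mids in the crop, as top then side pixels: B1 (62,153) and (617,48), B2 (241,132) and (626,222), B3 (338,156) and (579,335). The triangulated heights of the other items agree with the text. I'll compute the barrels and start moving toward the peg.

```bash
python3 - <<'E'
from h import *
ct=lambda p:((p[0]+.5)/3.3-.5+330,(p[1]+.5)/3.3-.5+205)
cs=lambda p:((p[0]-400+.5)/3.3-.5+235,(p[1]+.5)/3.3-.5+290)
for n,a,b,m,s in((1,(45,55),(78,248),(62,153),(617,48)),(2,(236,35),(247,230),(241.5,132.5),(626,222)),(3,(317,59),(356,250),(338,156),(579.5,335))):
    A,B=ray("top",ct(a),.016),ray("top",ct(b),.016)
    print(n,"tri",tri(ct(m),cs(s)).round(4),"mid",ray("top",ct(m),.013).round(4),((A+B)/2).round(4),"len",np.linalg.norm(A-B).round(3),"axis angle",np.arctan2(*(A-B)[1::-1]).round(3))
E
python3 jog.py '0.087 0 0 -0.03 0.13;0.087 0 0 -0.03 0.13;0.087 0 0 0 0.13;0.087 0.035 -0.046 0 0;0.087 0.035 -0.046 0 0'
python3 jog.py '0.087 0.035 -0.046 0 0;0.087 0.035 -0.046 0 0;0.087 0.035 -0.046 0 0;0.087 0.035 -0.046 0 0;0.087 0.035 -0.046 0 0'
python3 -c "
from h import *
go(.5,0,.28,0);go(.407,.28,.25,0)"
```

```text
1 tri [ 0.5575 -0.1681  0.0147] mid [ 0.5566 -0.1683  0.013 ] [ 0.5581 -0.1677  0.016 ] len 0.177 axis angle 0.151
2 tri [ 0.5732 -0.3309  0.0151] mid [ 0.5728 -0.3313  0.013 ] [ 0.573  -0.3308  0.016 ] len 0.177 axis angle 0.032
3 tri [ 0.5512 -0.4174  0.0164] mid [ 0.5503 -0.4182  0.013 ] [ 0.5518 -0.4163  0.016 ] len 0.176 axis angle 0.174
time_s: 0.82
position: [0.328, -0.5308, 0.2822]
tcp_rot: [-3.141, -0.0, 0.0]
force: [0.2, -0.5, 0.2]
finger_gap: 0.0869
finger_force: 0.0
time_s: 1.45
position: [0.503, -0.2998, 0.2826]
tcp_rot: [3.141, -0.0, 0.002]
force: [1.6, -0.6, 0.1]
finger_gap: 0.0868
finger_force: 0.0
d [-0.0025 -0.2998  0.0025] turn 0.002 now [ 0.503  -0.2998  0.2826] [ 3.141e+00 -0.000e+00  2.000e-03] q7 -1.14 t 1.45
d [-0.0951 -0.58    0.0325] turn 0.002 now [ 0.503  -0.2998  0.2826] [ 3.141e+00 -0.000e+00  2.000e-03] q7 -1.14 t 1.45
```

```bash

python3 jog.py '0.06 0 -0.06 0 0;0.06 0 -0.06 0 0;0.05 0 -0.06 0 0;0.05 0 -0.06 0 0;0.05 0 -0.06 0 0' 10
python3 jog.py '0.036 -0.019 -0.056 0.006 0;0.036 -0.019 -0.056 0.006 0;0.036 -0.019 -0.056 0.006 0;0.036 -0.019 -0.056 0.006 0;0.036 -0.019 -0.056 0.006 0'
python3 -c "
from h import *
go(.4071,.280,.137,0)"
```

```text
time_s: 2.08
position: [0.5013, 0.0004, 0.2827]
tcp_rot: [3.141, -0.001, 0.002]
force: [1.1, -0.6, 0.2]
finger_gap: 0.0518
finger_force: 0.0
time_s: 2.7
position: [0.4054, 0.2799, 0.2525]
tcp_rot: [3.142, -0.001, 0.001]
force: [0.8, -0.1, -0.2]
finger_gap: 0.0359
finger_force: 0.0
d [ 1.600e-03 -1.000e-04  1.155e-01] turn 0.001 now [0.4054 0.2799 0.2525] [ 3.142e+00 -1.000e-03  1.000e-03] q7 -2.37 t 2.7
```

```bash

python3 jog.py '0.036 0 0 0 -0.157;0.036 0 0 0 -0.157;0.036 0 0 0 -0.157;0.036 0 0 0 -0.157;0.036 0 0 0 -0.157' >/dev/null
python3 jog.py '0.036 0 0 0 -0.157;0.036 0 0 0 -0.157;0.036 0 0 0 -0.157;0.036 0 0 0 -0.157;0.036 0 0 0 -0.157' >/dev/null
python3 jog.py '0.036 0 0 0 -0.157;0.036 0 0 0 -0.157;0.036 0 0 0 -0.157;0.036 0 0 0 -0.157;0.036 0 0 0 -0.157' >/dev/null
python3 jog.py '0.036 0 0 0 -0.157;0.036 0 0 0 -0.157;0.036 0 0 0 -0.157;0.036 0 0 0 -0.157;0.036 0 0 0 -0.157'
python3 -c "
from h import *
go(.4071,.280,.137,0)"
```

```text
time_s: 5.2
position: [0.4061, 0.2782, 0.2524]
tcp_rot: [-3.141, 0.0, -3.136]
force: [0.7, 0.5, 0.5]
finger_gap: 0.0361
finger_force: 0.0
d [-0.001   0.0019  0.1154] turn 0.005 now [0.4061 0.2782 0.2524] [-3.141  0.    -3.136] q7 0.6 t 5.2
```

```bash

python3 jog.py '0.036 -0.001 0.002 0.04 0;0.036 0 0 0.04 0;0.036 0 0 0.02 0;0.036 0 0 0.015 0;0.036 0 0 0 0' 
python3 jog.py '0.01 0 0 0 0;0.01 0 0 0 0;0.01 0 0 0 0;0.01 0 0 0 0' 6
python3 -c "
from h import *
go(.4071,.280,.137,0); crop('top',150,230,100,90,4,'pics/k1.png')"
```

```text
time_s: 5.82
position: [0.4071, 0.2804, 0.1373]
tcp_rot: [-3.141, -0.001, -3.141]
force: [-0.4, 0.6, 1.0]
finger_gap: 0.0362
finger_force: 0.0
time_s: 6.32
position: [0.4075, 0.2807, 0.1381]
tcp_rot: [3.141, 0.001, -3.141]
force: [-0.3, 0.5, 2.6]
finger_gap: 0.0138
finger_force: 6.0
d [ 0.0004 -0.0007  0.0011] turn 0.0 now [0.4075 0.2807 0.1381] [ 3.141e+00  1.000e-03 -3.141e+00] q7 0.44 t 6.33
```

```bash

python3 jog.py '0.01 -0.0008 0.0127 0 0.125;0.01 -0.0008 0.0127 0 0.125;0.01 -0.0008 0.0127 0 0.125;0.01 -0.0008 0.0127 0 0.125;0.01 -0.0008 0.0127 0 0.125' 
python3 jog.py '0.01 -0.0008 0.0127 0 0.125;0.01 -0.0008 0.0127 0 0.125;0.01 -0.0008 0.0127 0 0.125;0.01 -0.0008 0.0127 0 0.125;0.01 0 0 0 0' 
python3 jog.py '0.036 0 0 0 0;0.036 0 0 0 0;0.036 0 0 -0.05 0;0.036 0 0 -0.06 0' 
python3 -c "
from h import *
go(.4465,-.0057,.25,.828)"
```

```text
time_s: 7.0
position: [0.4266, 0.3397, 0.1378]
tcp_rot: [-3.14, 0.001, 2.512]
force: [0.7, -2.7, 4.0]
finger_gap: 0.0136
finger_force: 6.0
time_s: 7.62
position: [0.4661, 0.3725, 0.1378]
tcp_rot: [3.14, 0.0, 2.018]
force: [0.6, -1.0, 2.3]
finger_gap: 0.0135
finger_force: 6.0
time_s: 8.12
position: [0.4641, 0.3714, 0.2473]
tcp_rot: [-3.138, 0.0, 2.018]
force: [1.2, 0.4, 0.4]
finger_gap: 0.0349
finger_force: 0.0
d [-0.3324 -0.179  -0.0019] turn 1.19 now [0.4641 0.3714 0.2473] [-3.138  0.     2.018] q7 -0.54 t 8.12
```

```bash

python3 jog.py '0.07 -0.0475 -0.0256 0 0;0.07 -0.0475 -0.0256 0 0;0.07 -0.0475 -0.0256 0 0;0.07 -0.0475 -0.0256 0 0' >/dev/null
python3 jog.py '0.07 -0.0475 -0.0256 0 0;0.07 -0.0475 -0.0256 0 0;0.07 -0.0475 -0.0256 0 0' >/dev/null
python3 jog.py '0.07 0 0 0 0.149;0.07 0 0 0 0.149;0.07 0 0 0 0.149;0.07 0 0 0 0.149' >/dev/null
python3 jog.py '0.07 0 0 0 0.149;0.07 0 0 0 0.149;0.07 0 0 0 0.149;0.07 0 0 0 0.149' >/dev/null
python3 -c "
from h import *
go(.4465,-.0057,.101,.828)"
```

```text
d [-0.0005  0.0009  0.1462] turn -0.007 now [ 0.4463 -0.0047  0.2472] [-3.141  0.     0.821] q7 -0.88 t 10.0
```

```bash

python3 jog.py '0.07 0 0.001 0.05 -0.007;0.07 0 0 0.05 0;0.07 0 0 0.026 0;0.07 0 0 0.02 0;0.07 0 0 0 0'
python3 jog.py '0.02 0 0 0 0;0.02 0 0 0 0;0.02 0 0 0 0;0.02 0 0 0 0;0.02 0 0 0 0' 40
python3 -c "
from h import *
go(.4465,-.0057,.101,.828)"
```

```text
time_s: 10.62
position: [0.446, -0.0055, 0.1003]
tcp_rot: [-3.138, 0.002, 0.833]
force: [0.6, 0.2, -0.3]
finger_gap: 0.0702
finger_force: 0.0
time_s: 11.25
position: [0.4476, -0.0051, 0.1021]
tcp_rot: [3.142, -0.0, 0.832]
force: [-3.0, 3.2, 6.3]
finger_gap: 0.0444
finger_force: 39.8
d [-0.0012 -0.0004  0.0011] turn 0.004 now [ 0.4476 -0.0051  0.1021] [ 3.142 -0.     0.832] q7 -1.01 t 11.25
```

The gap of 44.4 mm doesn't match the 32 mm neck, so the grip may be on corners. I'll look before going on.

```bash

python3 -c "
from h import *
a=cv2.resize(cv2.imread('pics/top0.png')[265:315,268:318],(400,400),interpolation=cv2.INTER_CUBIC)
b=cv2.resize(ctrl.capture('side')['pixels'][195:285,215:305],(400,400),interpolation=cv2.INTER_CUBIC)
cv2.imwrite('pics/n1.png',np.hstack([a,b]))"
```

```text
(no output)
```

View pics/n1.png

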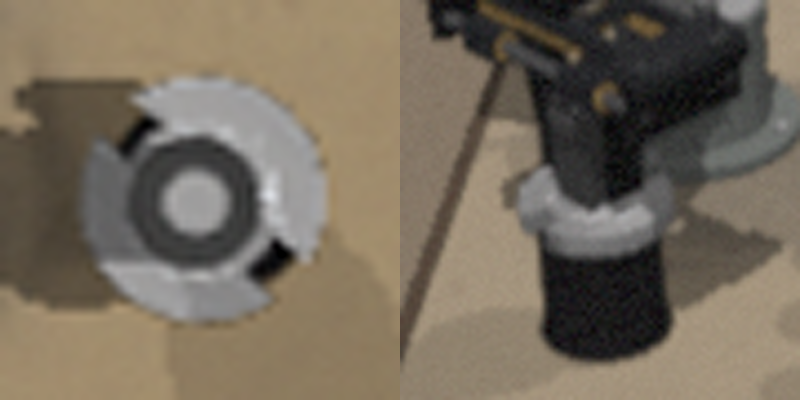

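The slots run at 0.825 rad, so my yaw matches. The fingers may simply still be closing, so I'll give them a few more rows.

```bash

python3 jog.py '0.02 0 0 0 0;0.02 0 0 0 0;0.02 0 0 0 0;0.02 0 0 0 0' 40
```

```text
time_s: 11.8
position: [0.4475, -0.0051, 0.1018]
tcp_rot: [-3.141, -0.0, 0.832]
force: [-2.5, 2.9, 6.7]
finger_gap: 0.0445
finger_force: 39.9
```

```bash

python3 jog.py '0.07 0 0 0 0;0.07 0 0 0 0;0.07 0 0 0 0;0.07 0 0 0 0;0.07 0 0 -0.03 0'
python3 jog.py '0.07 0 0 -0.06 0;0.07 0 0 -0.06 0;0.07 -0.06 0.06 0 0;0.07 -0.06 0.06 0 0;0.07 -0.06 0.06 0 0'
python3 jog.py '0.07 -0.04 0.04 0 0;0.07 -0.04 0.04 0 0;0.07 0 0 0 0'
python3 -c "
from h import *
a=cv2.resize(ctrl.capture('top')['pixels'][265:315,268:318],(400,400),interpolation=cv2.INTER_CUBIC)
b=cv2.resize(ctrl.capture('side')['pixels'][205:285,220:300],(400,400),interpolation=cv2.INTER_CUBIC)
cv2.imwrite('pics/n2.png',np.hstack([a,b]))"
```

```text
time_s: 12.42
position: [0.446, -0.0059, 0.1302]
tcp_rot: [-3.138, 0.003, 0.832]
force: [-0.4, -0.4, 0.3]
finger_gap: 0.0697
finger_force: 0.0
time_s: 13.05
position: [0.4563, -0.1949, 0.252]
tcp_rot: [3.14, -0.0, 0.832]
force: [1.2, 0.7, -0.6]
finger_gap: 0.0699
finger_force: 0.0
time_s: 13.42
position: [0.4601, -0.3114, 0.2508]
tcp_rot: [3.141, 0.002, 0.823]
force: [-0.1, 1.1, -0.2]
finger_gap: 0.07
finger_force: 0.0
```

View pics/n2.png

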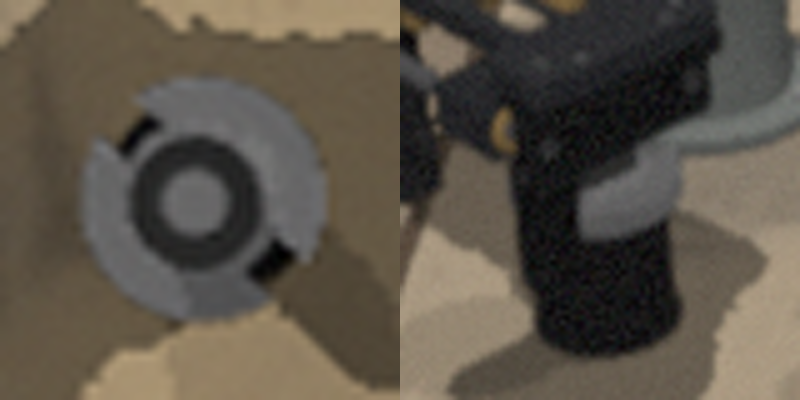

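The arbor hasn't moved: its slots are still at upper-left and lower-right, about 0.825 rad. I'll enlarge the first side image to see how the neck stands relative to the slots.

```bash

python3 -c "
import cv2,numpy as np
a=cv2.imread('pics/side0.png')[205:255,238:283]
a=np.clip((a/255.)**.5*255,0,255).astype(np.uint8)
cv2.imwrite('pics/n3.png',cv2.resize(a,None,fx=10,fy=10,interpolation=cv2.INTER_CUBIC))"
```

```text
(no output)
```

View pics/n3.png

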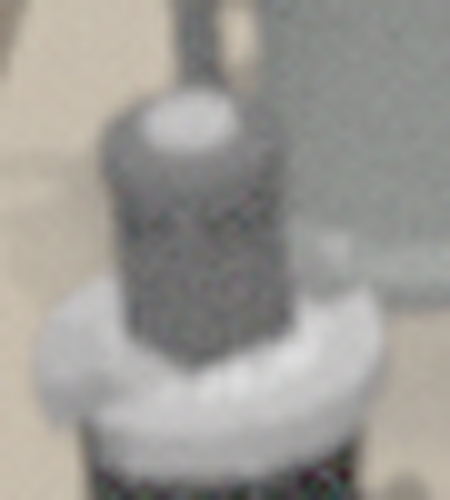

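The neck is turned about 45° to the world axes, so it lines up with the slots. The most likely cause is that tall pads caught the lower edge of the head. I'll grip about 6 mm lower.

```bash

python3 jog.py '0.07 0.06 -0.06 0 0;0.07 0.06 -0.06 0 0;0.07 0.06 -0.06 0 0;0.07 0.04 -0.04 0 0;0.07 0 0 0 0'>/dev/null
python3 -c "
from h import *
go(.4465,-.0057,.0945,.828)"
```

```text
d [ 0.0353 -0.0357  0.1576] turn 0.016 now [ 0.4496 -0.0558  0.2521] [ 3.141e+00 -1.000e-03  8.440e-01] q7 -0.74 t 14.15
```

```bash

python3 jog.py '0.07 0.0353 -0.0357 0.005 0.016;0.07 0 0 0 0;0.07 0 0 0.05 0;0.07 0 0 0.05 0;0.07 0 0 0.032 0'
python3 jog.py '0.07 0 0 0.015 0;0.07 0 0 0.006 0;0.07 0 0 0 0'
python3 jog.py '0.02 0 0 0 0;0.02 0 0 0 0;0.02 0 0 0 0;0.02 0 0 0 0;0.02 0 0 0 0' 40
python3 jog.py '0.02 0 0 0 0;0.02 0 0 0 0;0.02 0 0 0 0' 40
```

```text
time_s: 14.78
position: [0.4464, -0.013, 0.1126]
tcp_rot: [-3.14, 0.002, 0.816]
force: [0.3, 0.2, 0.1]
finger_gap: 0.0698
finger_force: 0.0
time_s: 15.15
position: [0.4483, -0.0121, 0.0942]
tcp_rot: [3.14, -0.001, 0.816]
force: [0.2, 0.3, -0.1]
finger_gap: 0.07
finger_force: 0.0
time_s: 15.78
position: [0.4473, -0.0122, 0.0932]
tcp_rot: [-3.141, 0.001, 0.816]
force: [-0.1, 1.0, -3.8]
finger_gap: 0.0345
finger_force: 204.1
time_s: 16.15
position: [0.4474, -0.0121, 0.0934]
tcp_rot: [-3.141, 0.0, 0.816]
force: [-1.2, 0.4, -5.0]
finger_gap: 0.0345
finger_force: 204.2
```

```bash

python3 jog.py '0.07 0 0 0 0;0.07 0 0 0 0;0.07 0 0 0 0;0.07 0 0 0 0'
python3 -c "
from h import *
go(.4465,-.0057,.0945,.828)"
```

```text
time_s: 16.65
position: [0.4477, -0.0121, 0.0936]
tcp_rot: [3.141, -0.0, 0.816]
force: [-1.0, -0.8, -3.4]
finger_gap: 0.0354
finger_force: 145.6
d [ 0.0038 -0.0053 -0.0009] turn -0.012 now [ 0.4477 -0.0121  0.0936] [ 3.141 -0.     0.816] q7 -1.02 t 16.65
```

```bash

python3 jog.py '0.087 0 0 0 0;0.087 0 0 0 0;0.087 0 0 0 0;0.087 0 0 0 0' 60
python3 -c "
from h import *
go(.4465,-.0057,.0945,.828)
a=cv2.resize(ctrl.capture('side')['pixels'][175:285,205:315],(550,550),interpolation=cv2.INTER_CUBIC)
cv2.imwrite('pics/n4.png',np.clip((a/255.)**.5*255,0,255))"
```

```text
time_s: 17.15
position: [0.4477, -0.012, 0.0936]
tcp_rot: [3.141, -0.0, 0.816]
force: [-0.9, -0.3, -3.7]
finger_gap: 0.0361
finger_force: 132.0
d [ 0.0038 -0.0052 -0.0009] turn -0.012 now [ 0.4477 -0.012   0.0936] [ 3.141 -0.     0.816] q7 -1.02 t 17.15[ WARN:0@1.695] global loadsave.cpp:1063 imwrite_ Unsupported depth image for selected encoder is fallbacked to CV_8U.
```

View pics/n4.png

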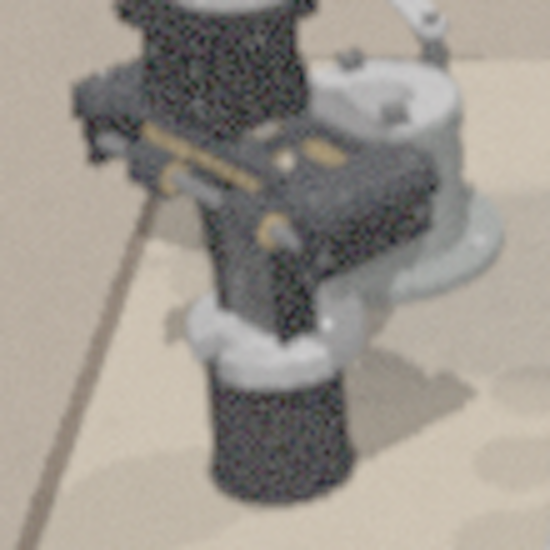

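The view shows the fingers still around the neck with the tips just above the flange. They are opening only slowly, so I'll give them more time.

```bash

python3 jog.py '0.087 0 0 0 0;0.087 0 0 0 0;0.087 0 0 0 0;0.087 0 0 0 0;0.087 0 0 0 0' 60
python3 jog.py '0.087 0.002 -0.0026 0 0;0.087 0.0018 -0.0026 0 0;0.087 0 0 0 0;0.087 0 0 0 0;0.087 0 0 0 0' 60
python3 -c "
from h import *
go(.4465,-.0057,.0945,.828);s=ctrl.sense();print(s['force'],s['torque'])"
```

```text
time_s: 17.82
position: [0.4476, -0.012, 0.0935]
tcp_rot: [3.141, 0.0, 0.816]
force: [0.4, -0.6, -3.7]
finger_gap: 0.0359
finger_force: 132.0
time_s: 18.45
position: [0.4465, -0.0058, 0.0936]
tcp_rot: [3.141, -0.0, 0.816]
force: [0.6, -0.3, -3.4]
finger_gap: 0.0358
finger_force: 132.0
d [ 0.0001 -0.0001 -0.0009] turn -0.012 now [ 0.4465 -0.0058  0.0936] [ 3.141 -0.     0.816] q7 -1.04 t 18.45
[ 0.6420006  -0.26287404 -3.44642943] [-0.01349202 -0.02486472  0.01492704]
```

```bash

python3 jog.py '0.087 0 0 0.001 0;0.087 0 0 0.001 0;0.087 0 0 0 0' 60
python3 jog.py '0.087 0 0 0.001 0;0.087 0 0 0.001 0;0.087 0 0 0 0' 60
```

```text
time_s: 18.82
position: [0.4464, -0.0057, 0.0914]
tcp_rot: [-3.141, 0.0, 0.816]
force: [-0.3, -0.2, -3.9]
finger_gap: 0.0356
finger_force: 132.0
time_s: 19.2
position: [0.4465, -0.0057, 0.09]
tcp_rot: [3.141, 0.0, 0.816]
force: [-3.3, -0.2, 4.0]
finger_gap: 0.0364
finger_force: 133.2
```

```bash

python3 jog.py '0.0 0 0 0 0;0 0 0 0 0;0 0 0 0 0' 3
python3 jog.py '0.087 0 0 0 0;0.087 0 0 0 0;0.087 0 0 0 0;0.087 0 0 0 0' 60
python3 jog.py '0.087 0 0 -0.001 0;0.087 0 0 -0.001 0.1;0.087 0 0 -0.001 -0.1;0.087 0 0 0 0.1;0.087 0 0 0 -0.1' 60
```

```text
time_s: 19.58
position: [0.4465, -0.0056, 0.09]
tcp_rot: [3.141, 0.0, 0.816]
force: [-3.4, -0.1, 6.9]
finger_gap: 0.0352
finger_force: 155.5
time_s: 20.08
position: [0.4537, -0.0121, 0.0912]
tcp_rot: [3.127, -0.005, 0.812]
force: [12.3, -15.9, -3.1]
finger_gap: 0.0832
finger_force: 51.6
time_s: 20.7
position: [0.4484, -0.0065, 0.0927]
tcp_rot: [3.139, -0.003, 0.817]
force: [3.4, -1.5, -2.8]
finger_gap: 0.087
finger_force: 9.1
```

```bash

python3 jog.py '0.087 0 0 0 0;0.087 0 0 0 0'
python3 -c "
from h import *
go(.4465,-.0057,.0945,.828)
a=cv2.resize(ctrl.capture('side')['pixels'][175:285,205:315],(550,550),interpolation=cv2.INTER_CUBIC)
cv2.imwrite('pics/n5.png',np.clip((a/255.)**.5*255,0,255).astype(np.uint8))"
```

```text
time_s: 20.95
position: [0.4463, -0.0058, 0.0922]
tcp_rot: [-3.141, 0.0, 0.814]
force: [1.4, -1.4, -3.3]
finger_gap: 0.0872
finger_force: 3.2
d [ 0.0002  0.0001 -0.0023] turn -0.014 now [ 0.4463 -0.0058  0.0922] [-3.141  0.     0.814] q7 -1.04 t 20.95
```

View pics/n5.png

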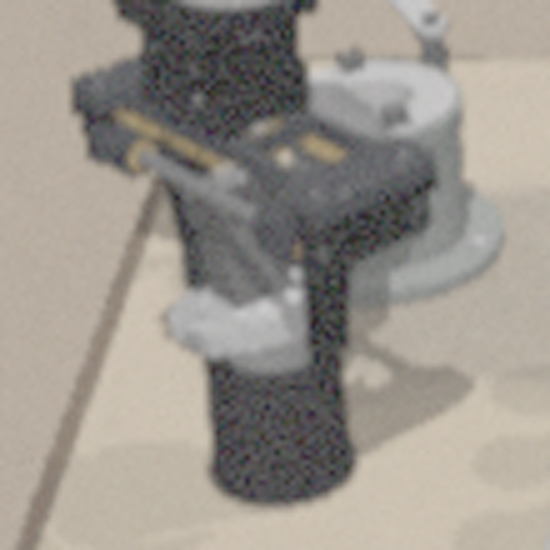

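The gripper is open, but the arbor's flange (165–310, 330) has shifted left with the left finger and some weight is still carried. I'll ease it off sideways, letting the pot hold the shank.

```bash

python3 jog.py '0.087 0 -0.003 0 0;0.087 0 -0.003 0 0;0.087 0 0 0 0'
python3 jog.py '0.087 0 -0.003 0 0;0.087 0 -0.003 0 0;0.087 0 0 0 0'
python3 -c "
from h import *
s=ctrl.sense();print(s['force'],s['torque'],s['finger_force'],s['position'])"
```

```text
time_s: 21.38
position: [0.4417, -0.0012, 0.0926]
tcp_rot: [-3.141, 0.0, 0.816]
force: [1.0, -2.0, -3.1]
finger_gap: 0.0868
finger_force: 1.6
time_s: 21.75
position: [0.4375, 0.0028, 0.0926]
tcp_rot: [-3.142, 0.0, 0.816]
force: [0.6, -1.5, -2.4]
finger_gap: 0.0871
finger_force: 1.5
[ 0.60846651 -1.49844168 -2.43240433] [-0.3474991  -0.37446591  0.00186414] 1.4566411359282938 [0.4374895  0.00276647 0.09259902]
```

```bash

python3 jog.py '0.087 0 -0.003 0 0;0.087 0 -0.003 0 0;0.087 0 0 0 0;0.087 0 -0.003 0 0;0.087 0 0 0 0'
python3 -c "
from h import *
s=ctrl.sense();print(s['force'],s['torque'],s['finger_force'],s['position'])
b=cv2.resize(ctrl.capture('side')['pixels'][195:275,215:295],(400,400),interpolation=cv2.INTER_CUBIC)
a=cv2.resize(ctrl.capture('top')['pixels'][255:325,258:328],(400,400),interpolation=cv2.INTER_CUBIC)
cv2.imwrite('pics/n6.png',(np.hstack([a,b])/255.)**.5*255)"
```

```text
time_s: 22.38
position: [0.435, 0.0077, 0.0941]
tcp_rot: [3.135, -0.005, 0.815]
force: [6.6, -5.0, 1.9]
finger_gap: 0.0874
finger_force: 4.3
[ 6.61305439 -5.0246703   1.93761655] [-1.41537149 -1.62177593 -0.04708962] 4.34471361892065 [0.43500073 0.00770202 0.09411877][ WARN:0@3.234] global loadsave.cpp:1063 imwrite_ Unsupported depth image for selected encoder is fallbacked to CV_8U.
```

View pics/n6.png

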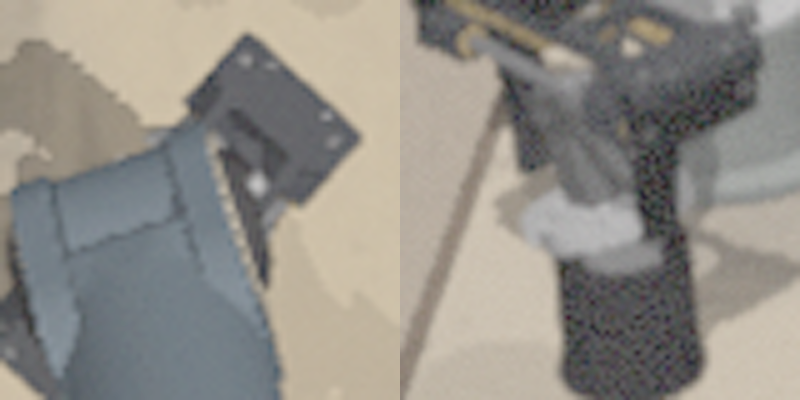

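The arbor now leans to the left in the pot, and the right finger is pushing on it. I'll back off a little and rise in small steps while watching the force.

```bash

python3 jog.py '0.087 0 0.004 0 0;0.087 0 0 0 0'
python3 jog.py '0.087 0 0 -0.003 0;0.087 0 0 0 0'
python3 jog.py '0.087 0 0 -0.003 0;0.087 0 0 0 0'
python3 jog.py '0.087 0 0.002 -0.003 0;0.087 0 0 0 0'
```

```text
time_s: 22.72
position: [0.4347, 0.0057, 0.0928]
tcp_rot: [3.141, -0.001, 0.815]
force: [3.5, -3.0, 0.9]
finger_gap: 0.0871
finger_force: 2.3
time_s: 22.98
position: [0.4339, 0.0062, 0.0957]
tcp_rot: [-3.142, 0.0, 0.816]
force: [2.2, -2.4, 0.2]
finger_gap: 0.0872
finger_force: 1.6
time_s: 23.22
position: [0.4332, 0.0063, 0.0984]
tcp_rot: [-3.14, 0.001, 0.816]
force: [1.7, -0.7, -0.9]
finger_gap: 0.0869
finger_force: 0.6
time_s: 23.48
position: [0.4353, 0.0047, 0.1016]
tcp_rot: [-3.141, 0.0, 0.816]
force: [0.1, -0.8, 0.5]
finger_gap: 0.0875
finger_force: 0.0
```

```bash

python3 jog.py '0.087 0 0 -0.01 0;0.087 0 0 -0.01 0;0.087 0 0 -0.01 0'
python3 jog.py '0.087 0 0 -0.015 0;0.087 0 0 -0.015 0;0.087 0 0 -0.02 0;0.087 0 0 -0.03 0;0.087 0 0 -0.04 0'
python3 jog.py '0.087 -0.06 0.06 0 0;0.087 -0.06 0.06 0 0;0.087 -0.06 0.06 0 0;0.087 -0.06 0.06 0 0;0.087 -0.06 0.06 0 0'
python3 jog.py '0.087 -0.04 0.04 0 0;0.087 -0.04 0.04 0 0;0.087 0 0 0 0'
python3 -c "
from h import *
a=cv2.resize(ctrl.capture('top')['pixels'][265:315,268:318],(400,400),interpolation=cv2.INTER_CUBIC)
b=cv2.resize(ctrl.capture('side')['pixels'][205:285,220:300],(400,400),interpolation=cv2.INTER_CUBIC)
cv2.imwrite('pics/n7.png',((np.hstack([a,b])/255.)**.5*255).astype(np.uint8))"
```

```text
time_s: 23.85
position: [0.4357, 0.0047, 0.1325]
tcp_rot: [3.141, -0.0, 0.816]
force: [-0.8, 0.8, -0.4]
finger_gap: 0.087
finger_force: 0.0
time_s: 24.48
position: [0.4349, 0.0046, 0.2528]
tcp_rot: [-3.141, 0.001, 0.816]
force: [0.2, -0.7, 0.5]
finger_gap: 0.0868
finger_force: 0.0
time_s: 25.1
position: [0.445, -0.3096, 0.2527]
tcp_rot: [3.14, -0.001, 0.816]
force: [1.9, -0.0, 0.8]
finger_gap: 0.0872
finger_force: 0.0
time_s: 25.48
position: [0.4463, -0.4261, 0.2515]
tcp_rot: [3.141, 0.002, 0.808]
force: [0.4, 0.9, -0.2]
finger_gap: 0.0867
finger_force: 0.0
```

View pics/n7.png

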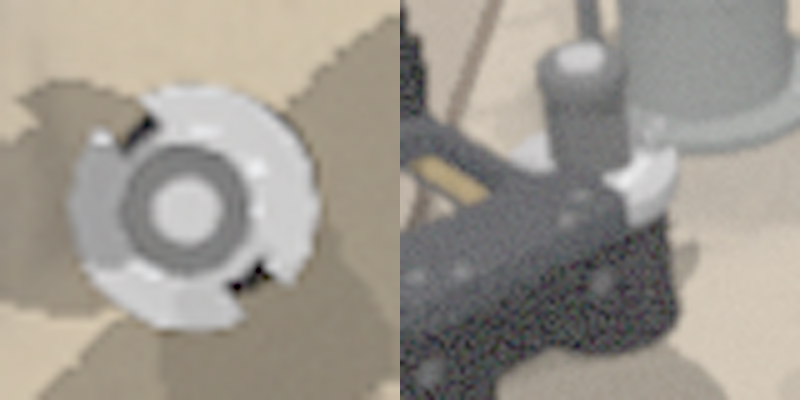

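The arbor is back upright in the pot, shifted about 1 px (head at (186,208) in the crop) and turned to roughly 0.69 rad. At these openings the pads evidently reach higher than the TCP reading suggests. I'll come back at the new yaw, feel for the flange with the fingertips, and grip just above it.

```bash

python3 jog.py '0.065 0.04 -0.04 0 0.059;0.065 0.04 -0.04 0 0.059;0.065 0 0 0 0'>/dev/null
python3 jog.py '0.065 0.03 -0.05 0 0;0.065 0.03 -0.05 0 0;0.065 0.03 -0.05 0 0;0.065 0.03 -0.05 0 0;0.065 0 0 0 0'>/dev/null
python3 -c "
from h import *
h=ray('top',(186.5/8-.5+268,208.5/8-.5+265),.1515);f=ray('top',(194.5/8-.5+268,207/8-.5+265),.09);print(h,f)
h=ray('top',(195.5/8-.5+268,201.5/8-.5+265),.1515);f=ray('top',(205/8-.5+268,200/8-.5+265),.09);print('before',h,f)
go(.4440,-.002,.11,.69)"
```

```text
[ 0.44468882 -0.00131941  0.1515    ] [ 0.44375294 -0.00134284  0.09      ]
before [ 0.44702374 -0.00441751  0.1515    ] [ 0.44617103 -0.00509386  0.09      ]
d [ 0.071  -0.0326  0.1424] turn 0.018 now [ 0.4111 -0.0728  0.2524] [ 3.14e+00 -1.00e-03  7.08e-01] q7 -0.8 t 26.57
```

```bash

python3 jog.py '0.065 0.0355 -0.0163 0 0.018;0.065 0.0355 -0.0163 0 0;0.065 0 0 0.05 0;0.065 0 0 0 0'>/dev/null
python3 -c "
from h import *
go(.4445,-.0018,.11,.69)"
```

```text
d [ 0.0052 -0.0035  0.0892] turn -0.01 now [ 0.4434 -0.0078  0.1992] [-3.137  0.006  0.68 ] q7 -1.05 t 27.07
```

```bash

python3 jog.py '0.065 0.005 -0.0035 0 -0.01;0.065 0 0 0 0;0.065 0 0 0 0'>/dev/null
python3 -c "
from h import *
go(.4445,-.0018,.11,.69)"
python3 jog.py '0.065 0 0 0.03 0;0.065 0 0 0.03 0;0.065 0 0 0.029 0;0.065 0 0 0 0'
python3 jog.py '0.065 0 0 0.006 0;0.065 0 0 0.006 0;0.065 0 0 0 0'
python3 jog.py '0.065 0 0 0.003 0;0.065 0 0 0 0'
python3 jog.py '0.065 0 0 0.002 0;0.065 0 0 0 0' | grep -E 'pos|force'
```

```text
d [-0.0033 -0.0023  0.0927] turn -0.001 now [ 0.4483 -0.0015  0.2027] [ 3.14e+00 -2.00e-03  6.89e-01] q7 -1.05 t 27.45
time_s: 27.95
position: [0.4463, -0.0015, 0.1115]
tcp_rot: [-3.139, 0.003, 0.69]
force: [-0.7, -0.4, -0.3]
finger_gap: 0.065
finger_force: 0.0
time_s: 28.32
position: [0.4477, -0.0013, 0.1007]
tcp_rot: [3.141, -0.0, 0.69]
force: [-1.2, -0.6, 0.2]
finger_gap: 0.065
finger_force: 0.0
time_s: 28.58
position: [0.4475, -0.0012, 0.0975]
tcp_rot: [3.142, 0.0, 0.69]
force: [-0.2, -0.4, -0.4]
finger_gap: 0.0651
finger_force: 0.0
position: [0.4475, -0.0012, 0.0954]
force: [0.6, 0.3, 0.7]
finger_force: 0.0
```

```bash

python3 jog.py '0.065 -0.0027 -0.0014 0.002 0;0.065 0 0 0 0' | grep -E 'pos|force'
python3 jog.py '0.065 0 0 0.002 0;0.065 0 0 0 0' | grep -E 'pos|force'
python3 jog.py '0.065 0 0 0.002 0;0.065 0 0 0 0' | grep -E 'pos|force'
python3 jog.py '0.065 0 0 0.002 0;0.065 0 0 0 0' | grep -E 'pos|force'
```

```text
position: [0.4441, -0.002, 0.0933]
force: [-0.1, -0.1, 0.4]
finger_force: 0.0
position: [0.4445, -0.0019, 0.0914]
force: [-0.1, -0.3, 0.1]
finger_force: 0.0
position: [0.4448, -0.0018, 0.0902]
force: [-1.6, -0.4, 7.8]
finger_force: 3.9
position: [0.4449, -0.0018, 0.09]
force: [-6.7, -1.0, 26.8]
finger_force: 13.4
```

The tips touch the flange at TCP z = 0.0905, so the TCP reading is true. I'll rise 1.5 mm and close gently, watching the gap.

```bash

python3 jog.py '0.065 0 0 -0.004 0;0.065 0 0 0 0' 8 | grep -E 'pos|force'
python3 jog.py '0.05 0 0 0 0;0.05 0 0 0 0;0.045 0 0 0 0;0.045 0 0 0 0' 8| grep -E 'pos|force|gap'
python3 jog.py '0.04 0 0 0 0;0.04 0 0 0 0'| grep -E 'pos|force|gap'
python3 jog.py '0.036 0 0 0 0;0.036 0 0 0 0' | grep -E 'pos|force|gap'
python3 jog.py '0.033 0 0 0 0;0.033 0 0 0 0' | grep -E 'pos|force|gap'
```

```text
position: [0.4448, -0.0019, 0.0917]
force: [0.3, -0.1, -0.0]
finger_force: 0.0
position: [0.4444, -0.0017, 0.0914]
force: [0.2, -0.3, 0.9]
finger_gap: 0.046
finger_force: 0.4
position: [0.4444, -0.0017, 0.0915]
force: [-0.8, 1.4, -0.5]
finger_gap: 0.0447
finger_force: 8.0
position: [0.4445, -0.0018, 0.0915]
force: [-0.3, 1.3, -0.1]
finger_gap: 0.0447
finger_force: 8.0
position: [0.4445, -0.0018, 0.0915]
force: [-1.0, 0.8, -0.1]
finger_gap: 0.0445
finger_force: 8.0
```

It stops at 44.7 mm even this low, so the head is probably meeting the finger links, whereas at 0.102 it met the pad tops. I'll try the heights in between at low force.

```bash

python3 jog.py '0.052 0 0 0 0;0.052 0 0 0 0;0.052 0 0 -0.004 0;0.052 0 0 -0.004 0;0.052 0 0 0 0' 8 | grep -E 'pos|force|gap'
python3 jog.py '0.03 0 0 0 0;0.03 0 0 0 0;0.03 0 0 0 0;0.03 0 0 0 0' 8| grep -E 'pos|force|gap'
python3 -c "
from h import *
go(.4445,-.0018,.0985,.69)"
```

```text
position: [0.4451, -0.0019, 0.1001]
force: [0.3, 0.0, -0.4]
finger_gap: 0.0522
finger_force: 0.0
position: [0.4445, -0.0018, 0.0995]
force: [-1.5, 0.9, 1.5]
finger_gap: 0.0455
finger_force: 8.0
d [-0.0001  0.      0.001 ] turn -0.0 now [ 0.4445 -0.0018  0.0995] [-3.141  0.     0.69 ] q7 -1.16 t 32.45
```

```bash

python3 jog.py '0.056 0 0 0 0;0.056 0 0 0 0;0.056 0 0 0.0015 0;0.056 0 0 0 -0.157;0.056 0 0 0 -0.157' 8 | grep -E 'pos|force|gap'
python3 jog.py '0.056 0 0 0 -0.157;0.056 0 0 0 -0.157;0.056 0 0 0 -0.157;0.056 0 0 0 0;0.056 0 0 0 0' 8 | grep -E 'pos|force|gap'
python3 jog.py '0.03 0 0 0 0;0.03 0 0 0 0;0.03 0 0 0 0;0.03 0 0 0 0' 8| grep -E 'pos|force|gap'
python3 -c "
from h import *
go(.4445,-.0018,.0985,.69)"
```

```text
position: [0.4446, -0.0019, 0.0979]
force: [0.3, 0.3, -0.6]
finger_gap: 0.0559
finger_force: 0.0
position: [0.4446, -0.002, 0.098]
force: [-0.5, 0.2, -0.1]
finger_gap: 0.0559
finger_force: 0.0
position: [0.4447, -0.0018, 0.0981]
force: [1.4, -0.2, 0.5]
finger_gap: 0.0454
finger_force: 8.0
d [ 0.     -0.0002 -0.0004] turn 0.785 now [ 0.4447 -0.0018  0.0981] [ 3.141 -0.     1.475] q7 -0.46 t 34.2
```

The gap is also 45.4 mm with the tool turned 45°, so the round head is what blocks the fingers, not the neck. I'll grip the arbor by its head instead. First I'll back away and measure the slot angle numerically.

```bash

python3 jog.py '0.07 0 0 0 0;0.07 0 0 0 0;0.07 0 0 -0.03 0;0.07 0 0 -0.05 0;0.07 0 0 -0.05 0' | grep -E 'pos|force|gap'
python3 jog.py '0.07 0.06 0.01 0 0;0.07 -0.06 0.01 0 0;0.07 -0.06 0 0 0;0.07 -0.06 0 0 0;0.07 -0.06 0 0 0' | grep -E 'pos|force|gap'
python3 jog.py '0.07 -0.06 0 0 0;0.07 -0.06 0 0 0;0.07 -0.06 0 0 0;0.07 0 0 0 0' | grep -E 'pos|force|gap'
cat > ang.py <<'E'
from h import *
def slots(c,z,r0=.031,r1=.043):  # profile of flange ring brightness against world angle
    im=cv2.cvtColor(ctrl.capture("top")["pixels"],cv2.COLOR_BGR2GRAY).astype(np.float32)
    t=np.arange(0,2*np.pi,np.pi/90); out=[]
    for r in np.linspace(r0,r1,5):
        p=np.array([proj_("top",[c[0]+r*np.cos(a),c[1]+r*np.sin(a),z]) for a in t],np.float32)
        out.append(cv2.remap(im,p[:,0],p[:,1],1)) if 0 else out.append(cv2.remap(im,p[None,:,0],p[None,:,1],cv2.INTER_CUBIC)[0])
    return t,np.mean(out,0),np.array(out)
def proj_(n,X): q=P[n]@np.r_[X,1]; return q[:2]/q[2]
E
python3 - <<'E'
from ang import *
print(ctrl.sense()['position'])
t,m,o=slots((.4445,-.0016),.09)
print(np.c_[(t*180/np.pi).round(),m.round()][::2].astype(int).tolist())
E
```

```text
position: [0.4442, -0.0018, 0.2293]
force: [0.6, -0.6, 0.4]
finger_gap: 0.0695
finger_force: 0.0
position: [0.4469, -0.1847, 0.2282]
force: [1.4, 0.6, 0.8]
finger_gap: 0.0699
finger_force: 0.0
position: [0.4276, -0.3677, 0.2272]
force: [-0.8, 0.8, 0.4]
finger_gap: 0.0703
finger_force: 0.0
[ 0.42759454 -0.36770843  0.22722185]
[[0, 161], [4, 161], [8, 166], [12, 170], [16, 163], [20, 150], [24, 114], [28, 60], [32, 55], [36, 60], [40, 61], [44, 62], [48, 63], [52, 96], [56, 111], [60, 98], [64, 101], [68, 101], [72, 102], [76, 100], [80, 99], [84, 100], [88, 102], [92, 101], [96, 101], [100, 101], [104, 100], [108, 101], [112, 100], [116, 103], [120, 108], [124, 117], [128, 140], [132, 158], [136, 164], [140, 163], [144, 165], [148, 163], [152, 162], [156, 161], [160, 161], [164, 163], [168, 151], [172, 142], [176, 139], [180, 138], [184, 137], [188, 139], [192, 131], [196, 100], [200, 69], [204, 46], [208, 48], [212, 46], [216, 45], [220, 44], [224, 38], [228, 53], [232, 78], [236, 87], [240, 94], [244, 100], [248, 102], [252, 98], [256, 96], [260, 97], [264, 99], [268, 103], [272, 101], [276, 96], [280, 102], [284, 120], [288, 136], [292, 142], [296, 148], [300, 148], [304, 151], [308, 148], [312, 145], [316, 147], [320, 149], [324, 151], [328, 154], [332, 153], [336, 157], [340, 161], [344, 165], [348, 167], [352, 167], [356, 164]]
```

Slots at 38° and 214.5°, mean 36.3°, so the arbor's y axis is at 0.633 rad. I'm going back to grip the head.

```bash

python3 jog.py '0.07 0.06 0 0 0;0.07 0.06 0 0 0;0.07 0.06 0 0 0;0.07 0.06 0 0 0;0.07 0.06 0 0 0' >/dev/null
python3 jog.py '0.07 0.05 0 0 0;0.07 0 0 0 0;0.07 0 0 0 0' >/dev/null
python3 -c "
from h import *
go(.4445,-.0018,.117,1.475)"
```

```text
d [ 0.0097 -0.0194  0.111 ] turn 0.002 now [ 0.463  -0.0132  0.228 ] [-3.141e+00  1.000e-03  1.477e+00] q7 -0.28 t 37.0
```

```bash

python3 jog.py '0.07 0.0097 -0.0194 0 0;0.07 0 0 0 0;0.07 0 0 0.03 0;0.07 0 0 0.03 0;0.07 0 0 0 0'  >/dev/null
python3 -c "
from h import *
go(.4445,-.0018,.117,1.475)"
```

```text
d [0.0012 0.0011 0.0495] turn -0.001 now [ 0.4435 -0.0029  0.1665] [-3.137  0.     1.474] q7 -0.36 t 37.62
```

```bash

python3 jog.py '0.07 0.0012 0.0011 0.03 0;0.07 0 0 0.0195 0;0.07 0 0 0 0;0.046 0 0 0 0;0.046 0 0 0 0'| grep -E 'pos|force|gap'
python3 jog.py '0.03 0 0 0 0;0.03 0 0 0 0;0.03 0 0 0 0;0.03 0 0 0 0' 60 | grep -E 'pos|force|gap'
python3 jog.py '0.03 0 0 -0.005 0;0.03 0 0 -0.005 0;0.03 0 0 0 0'  | grep -E 'pos|force|gap'
```

```text
position: [0.4473, -0.0012, 0.1197]
force: [-0.5, 0.4, 0.1]
finger_gap: 0.0574
finger_force: 0.0
position: [0.4461, -0.0013, 0.119]
force: [-3.8, -0.9, 6.4]
finger_gap: 0.0436
finger_force: 59.9
position: [0.4467, -0.0012, 0.1288]
force: [-0.3, -0.5, -2.9]
finger_gap: 0.0434
finger_force: 59.9
```

```bash

python3 jog.py '0.03 0 0 -0.02 0;0.03 0 0 -0.04 0;0.03 0 0 -0.045 0;0.03 0.03 0 0 -0.12;0.03 0.04 0 0 -0.12'| grep -E 'pos|force|gap'
python3 -c "
from h import *
go(.477,.2268,.24,2.85)"
```

```text
position: [0.4487, 0.0685, 0.2339]
force: [-0.0, 0.6, -3.7]
finger_gap: 0.0439
finger_force: 59.9
d [ 0.1526  0.0508 -0.0061] turn -1.135 now [0.4487 0.0685 0.2339] [3.140e+00 1.000e-03 1.715e+00] q7 -0.22 t 39.75
```

```bash

python3 jog.py '0.03 0.038 0.0127 -0.001 0;0.03 0.038 0.0127 -0.001 0;0.03 0.038 0.0127 -0.002 0;0.03 0.038 0.0127 -0.002 0;0.03 0 0 0 -0.142'| grep -E 'pos|force|gap'
python3 jog.py '0.03 0 0 0 -0.142;0.03 0 0 0 -0.142;0.03 0 0 0 -0.142;0.03 0 0 0 -0.142;0.03 0 0 0 -0.142'| grep -E 'pos|force|gap'
python3 jog.py '0.03 0 0 0 -0.142;0.03 0 0 0 -0.142;0.03 0 0 0 0;0.03 0 0 0 0'| grep -E 'pos|force|gap'
python3 -c "
from h import *
go(.477,.2268,.225,2.85)"
```

```text
position: [0.4761, 0.2307, 0.2397]
force: [-0.6, -0.6, -4.3]
finger_gap: 0.0438
finger_force: 59.9
position: [0.4766, 0.2261, 0.239]
force: [0.4, 0.0, -3.0]
finger_gap: 0.0435
finger_force: 59.9
position: [0.4767, 0.2262, 0.2393]
force: [-0.4, -0.5, -3.7]
finger_gap: 0.0438
finger_force: 59.9
d [-0.0001  0.0007  0.0143] turn -0.001 now [0.4767 0.2262 0.2393] [-3.141 -0.     2.849] q7 0.4 t 41.5
```

```bash

python3 jog.py '0.03 0 0.0007 0.02 0;0.03 0 0 0.02 0;0.03 0 0 0.02 0;0.03 0 0 0.012 0;0.03 0 0 0 0'| grep -E 'pos|force|gap'
python3 jog.py '0.03 0 0 0.006 0;0.03 0 0 0.004 0;0.03 0 0 0.003 0;0.03 0 0 0 0'| grep -E 'pos|force|gap'
python3 jog.py '0.03 0 0 0.003 0;0.03 0 0 0.003 0;0.03 0 0 0 0'| grep -E 'pos|force|gap'
```

```text
position: [0.4767, 0.2271, 0.1665]
force: [0.3, 0.1, -3.6]
finger_gap: 0.0436
finger_force: 59.9
position: [0.4774, 0.2275, 0.1547]
force: [1.8, 2.2, -4.3]
finger_gap: 0.0439
finger_force: 59.8
position: [0.4777, 0.2278, 0.1488]
force: [4.8, 2.8, -3.6]
finger_gap: 0.0435
finger_force: 59.8
```

```bash

python3 jog.py '0.03 -0.0008 0.0009 0 0;0.03 0 0 0.002 0;0.03 0 0 0.002 0;0.03 0 0 0 0'| grep -E 'pos|force|gap'
python3 jog.py '0.03 0 0 0.002 0;0.03 0 0 0.002 0;0.03 0 0 0 0'| grep -E 'pos|force|gap'
```

```text
position: [0.4782, 0.2282, 0.1446]
force: [2.2, 3.6, -2.2]
finger_gap: 0.0437
finger_force: 59.8
position: [0.4784, 0.2283, 0.1436]
force: [-3.6, -2.1, 19.9]
finger_gap: 0.0438
finger_force: 59.8
```

It is seated: contact at TCP 0.1436 with the flange at face height. Now I'll release, rise and check.

```bash

python3 jog.py '0.07 0 0 -0.001 0;0.07 0 0 -0.001 0;0.07 0 0 0 0;0.07 0 0 0 0;0.07 0 0 0 0' 20| grep -E 'pos|force|gap'
python3 jog.py '0.07 0 0 -0.01 0;0.07 0 0 -0.02 0;0.07 0 0 -0.05 0;0.07 0 0 -0.05 0;0.07 0 0 0 0' | grep -E 'pos|force|gap'
python3 -c "
from h import *
crop('side',255,160,70,60,8,'pics/s1.png')
go(.466,.3725,.24,2.0)"
```

```text
position: [0.4778, 0.2276, 0.1423]
force: [-0.3, -0.4, -0.9]
finger_gap: 0.0699
finger_force: 0.0
position: [0.4797, 0.23, 0.2779]
force: [-0.1, -0.4, -0.8]
finger_gap: 0.0698
finger_force: 0.0
d [0.0536 0.1341 0.0354] turn 0.851 now [0.4787 0.2286 0.2753] [3.139 0.004 2.851] q7 0.43 t 45.17
```

View pics/s1.png

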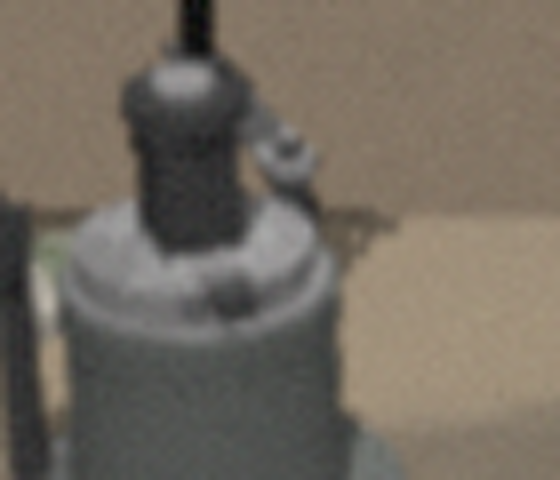

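The arbor is seated: the flange is flush on the face and a dog shows in its slot at (230,295). Next is closing the keeper.

```bash

python3 jog.py '0.05 0.0134 0.0335 0.009 0;0.05 0.0134 0.0335 0.009 0;0.05 0.0134 0.0335 0.009 0;0.05 0.0134 0.0335 0.009 0;0.036 0 0 0 0.139' >/dev/null
python3 jog.py '0.036 0 0 0 0.139;0.036 0 0 0 0.139;0.036 0 0 0 0.139;0.036 0 0 0 0.139;0.036 0 0 0 0.139' >/dev/null
python3 jog.py '0.036 0 0 0 0;0.036 0 0 0 0' >/dev/null
python3 -c "
from h import *
print(proj('side',[.477,.2268,.177]), 'seen',(185.5/8-.5+255,80.5/8-.5+160))
go(.466,.3722,.139,2.018)"
```

```text
[277.6 169.1] seen (277.6875, 169.5625)
d [0.0004 0.0017 0.097 ] turn 0.001 now [0.4647 0.3712 0.236 ] [-3.14   0.     2.019] q7 -0.6 t 46.67
```

```bash

python3 jog.py '0.036 0 0.0015 0.04 0;0.036 0 0 0.03 0;0.036 0 0 0.017 0;0.036 0 0 0.01 0;0.036 0 0 0 0'| grep -E 'pos|force|gap'
python3 jog.py '0.01 0 0 0 0;0.01 0 0 0 0;0.01 0 0 0 0;0.01 0 0 0 0' 6| grep -E 'pos|force|gap'
python3 jog.py '0.01 -0.0008 -0.0127 0 -0.125;0.01 -0.0008 -0.0127 0 -0.125;0.01 -0.0008 -0.0127 0 -0.125;0.01 -0.0008 -0.0127 0 -0.125;0.01 -0.0008 -0.0127 0 -0.125' | grep -E 'pos|rot|force|gap'
```

```text
position: [0.4664, 0.3722, 0.1395]
force: [-0.2, -0.2, 0.3]
finger_gap: 0.0359
finger_force: 0.0
position: [0.4665, 0.3722, 0.14]
force: [-0.0, -0.5, 2.7]
finger_gap: 0.0138
finger_force: 6.0
position: [0.4208, 0.33, 0.14]
tcp_rot: [3.139, -0.0, 2.647]
force: [-0.5, 1.7, -0.3]
finger_gap: 0.0135
finger_force: 6.0
```

```bash

python3 jog.py '0.01 -0.0008 -0.0127 0 -0.125;0.01 -0.0008 -0.0127 0 -0.125;0.01 -0.0008 -0.0127 0 -0.125;0.01 -0.0008 -0.0127 0 -0.125;0.01 -0.0008 -0.0127 0 -0.125' | grep -E 'pos|rot|force|gap'
python3 jog.py '0.01 -0.0008 -0.0127 0 -0.125;0.01 -0.0008 -0.0127 0 -0.125;0.01 0 0 0 0' | grep -E 'pos|rot|force|gap'
python3 jog.py '0.01 -0.0002 -0.005 0 -0.05;0.01 0 0 0 0' | grep -E 'pos|rot|force|gap'
python3 jog.py '0.01 -0.0001 -0.003 0 -0.03;0.01 0 0 0 0' | grep -E 'pos|rot|force|gap'
```

```text
position: [0.4087, 0.2684, 0.14]
tcp_rot: [3.14, 0.0, -3.011]
force: [-1.6, 1.0, -0.2]
finger_gap: 0.0136
finger_force: 6.0
position: [0.4157, 0.2421, 0.1397]
tcp_rot: [-3.141, -0.001, -2.769]
force: [-1.6, -2.4, 3.1]
finger_gap: 0.0141
finger_force: 6.0
position: [0.4175, 0.2382, 0.1397]
tcp_rot: [-3.141, -0.001, -2.718]
force: [-2.2, -1.7, 4.4]
finger_gap: 0.0136
finger_force: 6.0
position: [0.4177, 0.2383, 0.1398]
tcp_rot: [3.137, 0.001, -2.685]
force: [-4.3, 5.2, -0.8]
finger_gap: 0.0137
finger_force: 6.0
```

```bash

python3 jog.py '0.01 0 -0.002 0 0;0.01 0 0 0 0;0.01 0 0 0 0' | grep -E 'pos|rot|force|gap'
python3 jog.py '0.01 0 0.004 0 0;0.03 0 0 0 0;0.036 0 0 0 0;0.036 0 0 0 0' | grep -E 'pos|rot|force|gap'
python3 jog.py '0.036 0 0 -0.03 0;0.036 0 0 -0.05 0;0.036 0 0 -0.05 0;0.036 0 0 0 0' | grep -E 'pos|rot|force|gap'
python3 -c "
from h import *
c=ctrl.capture('side')['pixels']; t=ctrl.capture('top')['pixels']
cv2.imwrite('pics/side_k.png',c);cv2.imwrite('pics/top_k.png',t)
for X in ([.4157,.2344,.164],[.4176,.2383,.164]): 
  u=proj('side',X);print(u, c[int(u[1])-6:int(u[1])+10:2,int(u[0])-8:int(u[0])+9:2].mean(2).round().astype(int).tolist())
go(.5,0,.3,0)"
```

```text
position: [0.4177, 0.2382, 0.1398]
tcp_rot: [3.133, 0.002, -2.684]
force: [-5.1, 9.5, -2.8]
finger_gap: 0.0139
finger_force: 6.0
position: [0.4185, 0.2369, 0.1394]
tcp_rot: [-3.141, 0.0, -2.687]
force: [0.1, -1.3, 0.1]
finger_gap: 0.0333
finger_force: 0.0
position: [0.4198, 0.2389, 0.2731]
tcp_rot: [-3.14, 0.008, -2.688]
force: [0.2, 0.0, 0.4]
finger_gap: 0.0361
finger_force: 0.0
[256.7 172.2] [[117, 115, 116, 119, 117, 116, 119, 114, 117], [117, 118, 116, 114, 116, 114, 119, 114, 119], [118, 113, 116, 119, 109, 113, 117, 114, 118], [115, 116, 114, 112, 54, 48, 108, 115, 115], [117, 115, 117, 110, 26, 26, 106, 118, 117], [116, 116, 117, 110, 25, 24, 110, 116, 113], [121, 116, 119, 111, 26, 24, 107, 117, 114], [114, 118, 116, 115, 56, 26, 102, 116, 111]]
[257.5 171.7] [[114, 116, 115, 115, 118, 118, 119, 118, 118], [114, 117, 115, 119, 118, 119, 118, 115, 115], [117, 114, 118, 120, 119, 117, 116, 115, 116], [118, 116, 119, 106, 80, 105, 117, 118, 115], [117, 115, 115, 67, 27, 65, 119, 114, 116], [115, 119, 121, 67, 26, 59, 118, 116, 116], [117, 113, 117, 63, 24, 61, 119, 116, 117], [114, 116, 120, 66, 20, 61, 120, 117, 117]]
d [ 0.0304 -0.2487 -0.0303] turn 0.454 now [0.4182 0.2368 0.2693] [-3.14   0.    -2.687] q7 1.04 t 51.4
```

The keeper is hard against its stop: 9.5 N gave no more travel, and the peg matches the closed position. On to the barrels; I'll locate their waists again by code.

```bash
cat > bar.py <<'E'
from h import *
def find(z=.013,verbose=True):
    c=ctrl.capture("top")["pixels"]; g=c.max(2); roi=np.zeros_like(g); roi[211:300,335:520]=1
    m=((g<75)&(roi>0)).astype(np.uint8); n,l,st,_=cv2.connectedComponentsWithStats(m); r=[]
    for i in range(1,n):
        if 100<st[i,4]<400:
            (cx,cy),(w,h),a=cv2.minAreaRect(np.argwhere(l==i)[:,::-1].astype(np.float32))
            p=cv2.boxPoints(((cx,cy),(w,h),a)); e=[(p[0]+p[1])/2,(p[2]+p[3])/2] if np.hypot(*(p[0]-p[1]))<np.hypot(*(p[1]-p[2])) else [(p[1]+p[2])/2,(p[3]+p[0])/2]
            A,B=[ray("top",q,.018) for q in e]; d=A-B; d=d if d[0]>0 else -d
            X=ray("top",(cx,cy),.018); r.append((X,np.arctan2(d[1],d[0])))
            print("px",round(cx),round(cy),"mid",X[:2].round(4),"len",np.linalg.norm(d).round(3),"ang",r[-1][1].round(3),"area",st[i,4])
    return r
E
python3 jog.py '0.05 0 -0.06 0 0;0.05 0 -0.06 0 0;0.05 0.01 -0.06 0 0;0.05 0.01 -0.06 0 0' |grep pos
python3 -c "
from bar import *
find()
go(.5,-.4,.2,.174)"
```

```text
position: [0.5051, 0.0106, 0.2677]
px 471 243 mid [ 0.5753 -0.5338] len 0.089 ang 0.213 area 189
px 402 244 mid [ 0.5738 -0.3285] len 0.087 ang 0.047 area 183
px 348 250 mid [ 0.5586 -0.1658] len 0.088 ang 0.17 area 187
d [ 0.178  -0.3585  0.0681] turn 0.268 now [5.079e-01 5.000e-04 2.665e-01] [-3.14  -0.005 -2.7  ] q7 1.5 t 51.95
```

Barrel 3 has been knocked to (0.575, −0.534). I'll take barrel 2 first, gripping 12 mm on the robot's side of its middle so it can swing down.

```bash

python3 jog.py '0.05 0 0 0 0.134;0.05 0 0 0 0.134;0.05 0 0 0 0.134;0.05 -0.01 0.055 0.01 0;0.05 -0.01 0.055 0.01 0' >/dev/null
python3 jog.py '0.045 -0.01 0.055 0.01 0;0.045 -0.01 0.055 0.01 0;0.045 -0.01 0.055 0.01 0;0.045 -0.01 0.055 0.01 0;0.045 0 0 0 0' >/dev/null
python3 -c "
from h import *
go(.5615,-.3303,.1,.04)"
```

```text
d [ 0.0244 -0.681   0.1058] turn 0.022 now [0.5443 0.3508 0.2064] [ 3.14  -0.006 -3.08 ] q7 0.54 t 53.2
```

I had the sign of tool y wrong there, but it moved clear above everything. Going back the right way, higher up.

```bash

python3 jog.py '0.045 0 0 -0.06 0.022;0.045 0 -0.057 0 0;0.045 0 -0.057 0 0;0.045 0 -0.057 0 0;0.045 0 -0.057 0 0' |grep -E 'pos|force'
python3 jog.py '0.045 0 -0.057 0 0;0.045 0 -0.057 0 0;0.045 0 -0.057 0 0;0.045 0 -0.057 0 0;0.045 0 -0.057 0 0' |grep -E 'pos|force'
python3 jog.py '0.045 0 -0.057 0.03 0;0.045 0 -0.057 0.05 0;0.045 0 -0.05 0.05 0;0.045 0 0 0 0' |grep -E 'pos|force'
python3 -c "
from bar import *
find()
go(.5615,-.3303,.1,.04)"
```

```text
position: [0.5543, 0.1143, 0.268]
force: [1.5, -0.6, -0.1]
finger_force: 0.0
position: [0.5624, -0.1701, 0.2681]
force: [0.3, 0.4, 0.1]
finger_force: 0.0
position: [0.5631, -0.319, 0.1482]
force: [-0.2, -0.4, -0.5]
finger_force: 0.0
px 471 243 mid [ 0.5753 -0.5338] len 0.089 ang 0.213 area 189
px 348 250 mid [ 0.559  -0.1673] len 0.088 ang 0.157 area 206
d [ 0.004  -0.0147  0.0512] turn -0.013 now [ 0.5654 -0.3156  0.1512] [ 3.139 -0.006 -3.115] q7 1.54 t 55.0
```

```bash

python3 jog.py '0.045 0.004 -0.0145 0.05 -0.013;0.045 0 0 0 0' >/dev/null
python3 -c "
from h import *
go(.5615,-.3303,.005,.04)"
```

```text
d [ 0.     -0.0028  0.0972] turn 0.004 now [ 0.562  -0.3277  0.1022] [ 3.139 -0.006 -3.098] q7 1.54 t 55.25
```

```bash

python3 jog.py '0.045 0 -0.0025 0.04 0;0.045 0 0 0.03 0;0.045 0 0 0.018 0;0.045 0 0 0.009 0;0.045 0 0 0 0' 5 |grep -E 'pos|force'
python3 jog.py '0.01 0 0 0 0;0.01 0 0 0 0;0.01 0 0 0 0;0.01 0 0 0 0;0.01 0 0 0 0' 5 |grep -E 'pos|force|gap'
python3 jog.py '0.01 0 0 -0.02 0;0.01 0 0 -0.03 0;0.01 0 0 -0.04 0;0.01 0 0 -0.04 0;0.01 0 0 0 0' 5 |grep -E 'pos|force|gap'
```

```text
position: [0.5657, -0.3303, 0.0088]
force: [0.3, 0.2, -0.3]
finger_force: 0.0
position: [0.5654, -0.3304, 0.0084]
force: [-0.6, -0.4, 3.0]
finger_gap: 0.0202
finger_force: 5.0
position: [0.5675, -0.3307, 0.1427]
force: [0.2, -0.1, -2.2]
finger_gap: 0.0197
finger_force: 5.0
```

```bash
cat > cap.py <<'E'
from h import *
def caps(y,y1=None):
    c=ctrl.capture("side")["pixels"]; cv2.imwrite("pics/last_side.png",c); c=c.astype(int)
    m=((c.max(2)-c.min(2)<22)&(c.min(2)>95)).astype(np.uint8); m[:, :180]=0; m[:,:][:,420:]=0; m[:150]=0
    m=cv2.morphologyEx(m,cv2.MORPH_OPEN,np.ones((3,3),np.uint8))
    n,l,st,ce=cv2.connectedComponentsWithStats(m)
    o=-R["side"].T@T["side"]
    for i in range(1,n):
        if st[i,4]>60:
            q=ce[i]; d=R["side"].T@np.linalg.inv(K["side"])@[q[0],q[1],1]; X=o+d*(y-o[1])/d[1]
            (cx,cy),(w,h),a=cv2.minAreaRect(np.argwhere(l==i)[:,::-1].astype(np.float32))
            print("px",q.round(),"area",st[i,4],"wh",round(w),round(h),round(a),"world@y",X.round(3))
E
python3 -c "
from cap import *
caps(-.33)"
```

```text
px [265. 192.] area 155 wh 18 10 90 world@y [ 0.523 -0.33   0.378]
px [373. 242.] area 1267 wh 46 30 90 world@y [ 0.7   -0.33   0.284]
px [263. 225.] area 85 wh 16 7 53 world@y [ 0.516 -0.33   0.316]
px [404. 230.] area 405 wh 17 25 90 world@y [ 0.749 -0.33   0.308]
px [291. 228.] area 71 wh 3 19 90 world@y [ 0.563 -0.33   0.311]
px [338. 284.] area 820 wh 80 29 90 world@y [ 0.642 -0.33   0.195]
px [325. 248.] area 63 wh 8 10 90 world@y [ 0.619 -0.33   0.272]
px [399. 267.] area 431 wh 22 35 6 world@y [ 0.748 -0.33   0.234]
px [263. 306.] area 291 wh 14 24 90 world@y [ 0.503 -0.33   0.144]
px [339. 445.] area 505 wh 18 28 81 world@y [ 0.648 -0.33  -0.266]
px [255. 457.] area 570 wh 19 30 84 world@y [ 0.45  -0.33  -0.318]
```

```bash

python3 jog.py '0.01 0 0 -0.05 0;0.01 0 0 -0.03 0;0.01 0 0 0 0' 3 |grep -E 'pos|force|gap'
python3 -c "
from cap import *
s=ctrl.sense()['position'];z=s[2]+.005
for t in (0,-.4,-.8,-1.2,-1.57):
    e=[np.array([s[0]+.008,-.33,z])*0+np.array([s[0]+k*np.cos(t),-.33,z+k*np.sin(t)]) for k in (.0755,-.0595)]
    print(t,[proj('side',x).tolist() for x in e])
caps(-.33)"
```

```text
position: [0.5658, -0.3305, 0.2193]
force: [-0.7, -0.2, -2.7]
finger_gap: 0.0199
finger_force: 3.0
0 [[338.0, 271.1], [261.2, 270.7]]
-0.4 [[334.5, 284.5], [262.9, 259.9]]
-0.8 [[325.1, 295.4], [269.8, 250.5]]
-1.2 [[311.4, 302.2], [281.0, 244.2]]
-1.57 [[296.6, 304.3], [293.6, 242.2]]
px [263. 191.] area 96 wh 16 7 90 world@y [ 0.52 -0.33  0.38]
px [287. 185.] area 63 wh 3 17 90 world@y [ 0.559 -0.33   0.391]
px [381. 249.] area 1741 wh 63 50 88 world@y [ 0.713 -0.33   0.271]
px [263. 226.] area 76 wh 16 6 45 world@y [ 0.517 -0.33   0.315]
px [404. 230.] area 406 wh 18 25 90 world@y [ 0.749 -0.33   0.308]
px [337. 276.] area 938 wh 27 78 8 world@y [ 0.639 -0.33   0.214]
px [260. 270.] area 341 wh 26 15 6 world@y [ 0.504 -0.33   0.225]
px [271. 307.] area 220 wh 11 21 84 world@y [ 0.518 -0.33   0.142]
px [339. 445.] area 514 wh 19 28 82 world@y [ 0.648 -0.33  -0.265]
px [255. 457.] area 548 wh 19 30 83 world@y [ 0.45  -0.33  -0.317]
```

At 3 N the barrel stays level. A vertical barrel gripped at the waist would also run into the palm. So I'll set it down and grip the end cap instead: plenty of gravity torque, and nothing in the way when it hangs.

```bash

python3 jog.py '0.01 0 0 0.06 0;0.01 0 0 0.06 0;0.01 0 0 0.06 0;0.01 0 0 0.025 0;0.01 0 0 0 0' |grep -E 'pos|force|gap'
python3 jog.py '0.01 0 0 0.004 0;0.01 0 0 0 0;0.045 0 0 0 0;0.045 0 0 0 0;0.045 0 0 0 0' |grep -E 'pos|force|gap'
python3 jog.py '0.05 0 0 -0.02 0;0.05 0 0 -0.02 0;0.05 0.03 0 0 0;0.05 0.03 0 0 0;0.05 0 0 0 0' |grep -E 'pos|force|gap'
python3 -c "
from h import *
go(.506,-.333,.05,.04)"
```

```text
position: [0.564, -0.3299, 0.011]
force: [-0.3, -0.2, -2.8]
finger_gap: 0.0199
finger_force: 3.0
position: [0.5654, -0.3307, 0.0096]
force: [0.4, 0.5, -0.8]
finger_gap: 0.0406
finger_force: 0.0
position: [0.5035, -0.3343, 0.0503]
force: [0.8, -0.4, -0.6]
finger_gap: 0.05
finger_force: 0.0
d [-0.0025  0.0012  0.0003] turn 0.003 now [ 0.5035 -0.3343  0.0503] [-3.140e+00 -1.000e-03 -3.099e+00] q7 1.52 t 59.48
```

```bash

python3 jog.py '0.05 0 0.001 0.025 0;0.05 0 0 0.014 0;0.05 0 0 0.006 0;0.05 0 0 0 0' |grep -E 'pos|force|gap'
python3 jog.py '0.01 0 0 0 0;0.01 0 0 0 0;0.01 0 0 0 0;0.01 0 0 0 0;0.01 0 0 0 0' 5 |grep -E 'pos|force|gap'
python3 jog.py '0.01 0 0 -0.02 0;0.01 0 0 -0.03 0;0.01 0 0 -0.04 0;0.01 0 0 -0.04 0;0.01 0 0 0 0' 5 |grep -E 'pos|force|gap'
python3 jog.py '0.01 0 0 -0.04 0;0.01 0 0 -0.04 0;0.01 0 0 0 0' 5 |grep -E 'pos|force|gap'
python3 -c "
from cap import *
s=ctrl.sense()['position'];z=s[2]+.007
for t in (0,-.4,-.8,-1.2,-1.57,-1.8): print(t,proj('side',[s[0]+.135*np.cos(t),-.33,z+.135*np.sin(t)]))
caps(-.33)"
```

```text
position: [0.5054, -0.3316, 0.0033]
force: [-0.6, -0.0, 0.7]
finger_gap: 0.05
finger_force: 0.0
position: [0.5053, -0.3325, 0.0044]
force: [-0.3, -0.0, 2.0]
finger_gap: 0.0262
finger_force: 5.0
position: [0.5073, -0.3325, 0.1394]
force: [-3.1, 0.5, 6.5]
finger_gap: 0.0258
finger_force: 5.0
position: [0.5072, -0.3319, 0.2181]
force: [0.9, -0.2, -1.2]
finger_gap: 0.0262
finger_force: 5.0
0 [338.5 270.7]
-0.4 [332.3 294.4]
-0.8 [316. 313.]
-1.2 [292.4 324.6]
-1.57 [267.1 328.1]
-1.8 [250.8 326.5]
px [247. 185.] area 62 wh 3 16 90 world@y [ 0.497 -0.33   0.389]
px [290. 192.] area 159 wh 15 13 45 world@y [ 0.563 -0.33   0.377]
px [296. 225.] area 168 wh 10 27 50 world@y [ 0.57  -0.33   0.318]
px [381. 249.] area 1735 wh 63 51 90 world@y [ 0.713 -0.33   0.271]
px [403. 230.] area 415 wh 19 25 90 world@y [ 0.748 -0.33   0.308]
px [332. 280.] area 739 wh 28 78 5 world@y [ 0.631 -0.33   0.205]
px [281. 330.] area 291 wh 23 15 72 world@y [ 0.534 -0.33   0.085]
px [339. 445.] area 515 wh 19 28 81 world@y [ 0.648 -0.33  -0.266]
px [255. 457.] area 565 wh 19 30 83 world@y [ 0.45  -0.33  -0.317]
```

It swung down and hangs about 0.19 rad from vertical, with the lower cap at (281,330). Carrying it to the far cup.

```bash

python3 jog.py '0.01 0 0 -0.05 0;0.01 -0.012 0.03 0 0;0.01 -0.012 0.045 0 0;0.01 -0.012 0.045 0 0;0.01 -0.012 0.045 0 0' 8 |grep -E 'pos|force|gap'
python3 jog.py '0.01 -0.012 0.05 0 0;0.01 -0.012 0.05 0 0;0.01 -0.012 0.05 0 0;0.01 -0.012 0.045 0 0;0.01 -0.01 0.035 0 0' 8 |grep -E 'pos|force|gap'
python3 jog.py '0.01 0 0.015 0 0;0.01 0 0 0 0;0.01 0 0 0 0;0.01 0 0 0 0' 8 |grep -E 'pos|force|gap'
python3 -c "
from cap import *
s=ctrl.sense()['position'];z=s[2]+.009
for t in (0,.1,.2,.3): print(t,proj('side',[s[0]+.138*np.sin(t),s[1],z-.138*np.cos(t)]))
caps(s[1]);go(.605,.089,.26,.0)"
```

```text
position: [0.5448, -0.1639, 0.2625]
force: [0.5, -0.0, -1.5]
finger_gap: 0.0259
finger_force: 8.0
position: [0.5925, 0.0691, 0.2625]
force: [-0.3, 0.3, -1.3]
finger_gap: 0.026
finger_force: 8.0
position: [0.5931, 0.0801, 0.2638]
force: [-0.0, 0.7, -1.2]
finger_gap: 0.0259
finger_force: 8.0
0 [317.6 206.8]
0.1 [322.9 206.5]
0.2 [328.1 205.9]
0.3 [333.3 204.7]
px [278. 195.] area 374 wh 15 38 81 world@y [0.492 0.08  0.17 ]
px [326. 207.] area 145 wh 16 9 79 world@y [0.616 0.08  0.134]
px [291. 226.] area 202 wh 13 38 66 world@y [0.522 0.08  0.077]
px [374. 242.] area 1252 wh 47 32 90 world@y [0.744 0.08  0.026]
px [403. 230.] area 413 wh 19 25 90 world@y [0.82  0.08  0.065]
px [332. 280.] area 716 wh 28 78 5 world@y [ 0.632  0.08  -0.1  ]
px [399. 267.] area 503 wh 23 37 3 world@y [ 0.819  0.08  -0.053]
px [271. 307.] area 223 wh 11 20 90 world@y [ 0.45   0.08  -0.202]
px [339. 445.] area 509 wh 19 28 82 world@y [ 0.659  0.08  -0.858]
px [255. 457.] area 527 wh 18 29 84 world@y [ 0.34   0.08  -0.941]
d [-0.0122  0.0081  0.0039] turn 0.042 now [0.5931 0.0804 0.2639] [-3.141 -0.    -3.1  ] q7 0.99 t 63.45
```

```bash

python3 jog.py '0.01 -0.0125 0.009 0 0;0.01 0 0 0 0;0.01 0 0 0.015 0;0.01 0 0 0.015 0;0.01 0 0 0 0' 8 |grep -E 'pos|force|gap'
python3 jog.py '0.01 0 0 0.008 0;0.01 -0.002 0 0.006 0;0.01 -0.002 0 0.006 0;0.01 0 0 0 0' 8 |grep -E 'pos|force|gap'
```

```text
position: [0.6039, 0.0908, 0.2318]
force: [0.3, -0.8, -0.8]
finger_gap: 0.0259
finger_force: 8.0
position: [0.609, 0.0916, 0.2135]
force: [0.2, -0.0, -1.5]
finger_gap: 0.0258
finger_force: 8.0
```

```bash

python3 -c "
from cap import *
s=ctrl.sense()['position'];z=s[2]+.009
for t in (0,.1,.2,.3): print(t,proj('side',[s[0]+.138*np.sin(t),s[1],z-.138*np.cos(t)]))
caps(s[1]);go(.632,.089,.26,.0)" | grep -E '^0|now|px \[3[0-9][0-9]\. (1|2)'
```

```text
0 [323.9 221.5]
0.1 [329.  221.2]
0.2 [334.2 220.6]
0.3 [339.2 219.5]
px [332. 221.] area 123 wh 15 9 90 world@y [0.632 0.092 0.085]
px [381. 239.] area 1667 wh 45 58 90 world@y [0.765 0.092 0.029]
px [332. 280.] area 709 wh 28 78 5 world@y [ 0.632  0.092 -0.109]
d [-0.0228 -0.0038 -0.0462] turn 0.044 now [0.6091 0.0918 0.2138] [ 3.142 -0.    -3.097] q7 0.94 t 64.62
```

```bash

python3 jog.py '0.01 -0.003 -0.002 0.006 0;0.01 -0.004 0 0.008 0;0.01 -0.004 0 0.008 0;0.01 0 0 0 0' 8 |grep -E 'pos|force|gap'
python3 jog.py '0.01 -0.004 0 0.009 0;0.01 -0.004 0 0.009 0;0.01 0 0 0 0' 8 |grep -E 'pos|force|gap'
```

```text
position: [0.6199, 0.0903, 0.1907]
force: [-0.9, 0.8, -2.2]
finger_gap: 0.026
finger_force: 8.0
position: [0.6279, 0.0906, 0.1728]
force: [0.6, 1.2, -2.4]
finger_gap: 0.0256
finger_force: 8.0
```

```bash

python3 jog.py '0.01 -0.003 -0.001 0.006 0;0.01 0 0 0.005 0;0.01 0 0 0 0' 8 |grep -E 'pos|force|gap'
python3 jog.py '0.01 0 0 0.004 0;0.01 0 0 0 0' 8 |grep -E 'pos|force|gap'
python3 jog.py '0.045 0 0 0 0;0.045 0 0 0 0;0.045 0 0 -0.01 0;0.045 0 0 -0.03 0;0.045 0 0 -0.05 0' 8 |grep -E 'pos|force|gap'
python3 -c "
from cap import *
print(proj('side',[.6318,.089,.166]));caps(.089)" | grep -E '^\[|px \[3[0-9][0-9]\. (1|2)'
```

```text
position: [0.6308, 0.0899, 0.1625]
force: [-0.8, 2.4, -2.8]
finger_gap: 0.0264
finger_force: 8.1
position: [0.6312, 0.0898, 0.1591]
force: [-0.0, 1.9, -1.4]
finger_gap: 0.0258
finger_force: 8.0
position: [0.6305, 0.0889, 0.2492]
force: [0.6, -0.4, -0.2]
finger_gap: 0.045
finger_force: 0.0
[332.5 194.4]
px [333. 196.] area 129 wh 15 8 90 world@y [0.633 0.089 0.162]
px [374. 242.] area 1255 wh 47 32 88 world@y [0.745 0.089 0.02 ]
px [332. 280.] area 719 wh 28 78 5 world@y [ 0.632  0.089 -0.107]
```

The first barrel stands upright in its cup. Next is barrel 1.

```bash

python3 jog.py '0.05 0.06 0 0 -0.12;0.05 0.05 -0.04 0 0;0.05 0.02 -0.055 0 0;0.05 0 -0.055 -0.01 0;0.05 0 -0.055 0 0' |grep -E 'pos|force|gap'
python3 -c "
from bar import *
for X,a in find(): print((X[:2]-.069*np.array([np.cos(a),np.sin(a)])).round(4)); 
go(.490,-.178,.1,.165)"
```

```text
position: [0.5372, -0.1274, 0.2608]
force: [1.5, 1.2, 1.6]
finger_gap: 0.0502
finger_force: 0.0
px 347 243 mid [ 0.5805 -0.1634] len 0.105 ang 0.035 area 243
px 471 243 mid [ 0.5753 -0.5338] len 0.089 ang 0.213 area 188
px 373 246 mid [ 0.5713 -0.2408] len 0.104 ang 0.278 area 371
px 340 284 mid [ 0.4598 -0.1414] len 0.105 ang 0.276 area 303
[ 0.5116 -0.1658]
[ 0.5079 -0.5484]
[ 0.5049 -0.2597]
[ 0.3934 -0.1602]
d [ 0.0537 -0.0319  0.1594] turn -0.014 now [ 0.538  -0.1375  0.2592] [-3.136e+00  1.000e-03 -2.990e+00] q7 1.46 t 67.47
```

```bash

python3 jog.py '0.05 0.027 -0.016 0 -0.01;0.05 0.026 -0.016 0 0;0.05 0 0 0.06 0;0.05 0 0 0.06 0;0.05 0 0 0 0' |grep -E 'pos|force|gap'
python3 -c "
from h import *
go(.4907,-.178,.004,.165)"
```

```text
position: [0.4869, -0.1655, 0.1363]
force: [0.1, -0.3, -0.5]
finger_gap: 0.0504
finger_force: 0.0
d [-0.0025 -0.0134  0.1323] turn 0.01 now [ 0.4869 -0.1655  0.1363] [ 3.138 -0.007 -2.967] q7 1.45 t 68.1
```

```bash

python3 jog.py '0.05 -0.0025 -0.0134 0.03 0;0.05 0 0 0.05 0;0.05 0 0 0.036 0;0.05 0 0 0 0' |grep -E 'pos|force|gap'
python3 -c "
from h import *
go(.4907,-.178,.004,.165)"
```

```text
position: [0.4952, -0.1785, 0.0237]
force: [-0.9, -0.8, 1.0]
finger_gap: 0.0499
finger_force: 0.0
d [0.0044 0.0013 0.0197] turn 0.009 now [ 0.4952 -0.1785  0.0237] [ 3.141 -0.    -2.967] q7 1.32 t 68.6
```

```bash

python3 jog.py '0.05 0.004 0.001 0.012 0.009;0.05 0 0 0.0075 0;0.05 0 0 0 0' 5|grep -E 'pos|force|gap'
python3 jog.py '0.01 0 0 0 0;0.01 0 0 0 0;0.01 0 0 0 0;0.01 0 0 0 0;0.01 0 0 0 0' 5 |grep -E 'pos|force|gap'
python3 jog.py '0.01 0 0 -0.02 0;0.01 0 0 -0.03 0;0.01 0 0 -0.04 0;0.01 0 0 -0.04 0;0.01 0 0 -0.04 0' 5 |grep -E 'pos|force|gap'
python3 jog.py '0.01 0 0 -0.05 0;0.01 0 0 -0.04 0;0.01 0 0 0 0;0.01 0 0 0 0' 5 |grep -E 'pos|force|gap'
python3 -c "
from cap import *
s=ctrl.sense()['position'];z=s[2]+.009
for t in (0,.1,.2,.3): print(t,proj('side',[s[0]+.138*np.sin(t),s[1]+.02*t,z-.138*np.cos(t)]))
caps(s[1]);go(.6,.022,.26,.165)" | grep -E '^0|now|px \[(2|3)[0-9][0-9]\. (2|3)'
```

```text
position: [0.4907, -0.1786, 0.0039]
force: [-0.6, 0.0, -0.1]
finger_gap: 0.0503
finger_force: 0.0
position: [0.4907, -0.1783, 0.0037]
force: [1.0, -0.3, 0.5]
finger_gap: 0.0259
finger_force: 5.0
position: [0.4901, -0.178, 0.1757]
force: [0.3, -0.1, -1.3]
finger_gap: 0.026
finger_force: 5.0
position: [0.4895, -0.1783, 0.2631]
force: [-0.0, -0.2, -2.2]
finger_gap: 0.0259
finger_force: 5.0
0 [265.8 263.7]
0.1 [272.3 262.9]
0.2 [278.7 261.6]
0.3 [284.9 259.8]
px [302. 219.] area 63 wh 10 6 90 world@y [ 0.57  -0.178  0.243]
px [381. 239.] area 1671 wh 47 58 90 world@y [ 0.732 -0.178  0.196]
px [332. 276.] area 613 wh 26 72 7 world@y [ 0.632 -0.178  0.103]
px [277. 264.] area 221 wh 22 12 75 world@y [ 0.514 -0.178  0.133]
d [-0.1421  0.1793  0.0023] turn 0.0 now [ 0.4893 -0.1783  0.2625] [ 3.141e+00 -2.000e-03 -2.976e+00] q7 1.6 t 70.78
```

```bash

python3 jog.py '0.01 -0.0278 0.0351 0 0;0.01 -0.0278 0.0351 0 0;0.01 -0.0278 0.0351 0 0;0.01 -0.0278 0.0351 0 0;0.01 -0.0278 0.0351 0 0' 8 |grep -E 'pos|force|gap'
python3 jog.py '0.01 0 0 0 0;0.01 0 0 0 0;0.01 0 0 0 0' 8 |grep -E 'pos|force|gap'
python3 -c "
from cap import *
s=ctrl.sense()['position'];z=s[2]+.009
for t in (0,.1,.2,.3): print(t,proj('side',[s[0]+.138*np.sin(t),s[1]+.02*t,z-.138*np.cos(t)]))
caps(s[1]+.004);go(.5975,.0173,.2225,.165)" | grep -E '^0|now|px \[(2|3)[0-9][0-9]\. (2|1)'
```

```text
position: [0.5985, 0.0186, 0.2616]
force: [0.1, -0.0, -1.1]
finger_gap: 0.0262
finger_force: 8.0
position: [0.5983, 0.0159, 0.2627]
force: [-0.8, 1.0, -1.0]
finger_gap: 0.0258
finger_force: 8.0
0 [319.  219.3]
0.1 [324.5 218.6]
0.2 [330.  217.5]
0.3 [335.4 215.9]
px [276. 199.] area 68 wh 8 11 90 world@y [0.495 0.02  0.188]
px [327. 220.] area 154 wh 16 9 79 world@y [0.618 0.02  0.13 ]
px [291. 226.] area 197 wh 12 38 67 world@y [0.528 0.02  0.112]
px [374. 242.] area 1251 wh 47 32 90 world@y [0.738 0.02  0.064]
px [332. 276.] area 612 wh 26 72 7 world@y [ 0.632  0.02  -0.041]
d [0.0006 0.0015 0.0405] turn -0.002 now [0.5984 0.016  0.263 ] [-3.141e+00 -1.000e-03 -2.979e+00] q7 1.2 t 71.83
```

```bash

python3 jog.py '0.01 -0.0048 0.0012 0 0;0.01 0 0 0.015 0;0.01 0 0 0.015 0;0.01 0 0 0.008 0;0.01 0 0 0 0' 8 |grep -E 'pos|force|gap'
python3 jog.py '0.01 -0.002 0 0.006 0;0.01 -0.002 0 0.006 0;0.01 -0.002 0 0.006 0;0.01 0 0 0 0' 8 |grep -E 'pos|force|gap'
python3 jog.py '0.01 -0.004 0 0.008 0;0.01 -0.004 0 0.008 0;0.01 0 0 0 0' 8 |grep -E 'pos|force|gap'
python3 -c "
from h import *
go(.626,.0223,.162,.165)"
```

```text
position: [0.6027, 0.0195, 0.2244]
force: [0.9, -0.2, -0.7]
finger_gap: 0.0259
finger_force: 8.0
position: [0.609, 0.0206, 0.2068]
force: [-0.3, -0.2, -1.7]
finger_gap: 0.0261
finger_force: 8.0
position: [0.617, 0.022, 0.1905]
force: [-0.5, 0.6, -1.9]
finger_gap: 0.0258
finger_force: 8.0
d [-0.0089 -0.0012  0.0285] turn 0.0 now [0.617  0.022  0.1905] [ 3.141e+00 -1.000e-03 -2.976e+00] q7 1.14 t 73.33
```

```bash

python3 jog.py '0.01 -0.004 -0.0005 0.009 0;0.01 -0.004 -0.0005 0.009 0;0.01 -0.001 0 0.009 0;0.01 0 0 0.003 0;0.01 0 0 0 0' 8 |grep -E 'pos|force|gap'
python3 jog.py '0.045 0 0 0 0;0.045 0 0 0 0;0.045 0 0 -0.01 0;0.045 0 0 -0.03 0;0.045 0 0 -0.05 0' 8 |grep -E 'pos|force|gap'
python3 -c "
from cap import *
print(proj('side',[.626,.0223,.166]));caps(.0223)" | grep -E '^\[|px \[3[0-9][0-9]\. (1|2)'
```

```text
position: [0.6264, 0.0227, 0.1618]
force: [0.7, 1.1, 0.1]
finger_gap: 0.0259
finger_force: 8.0
position: [0.6253, 0.0217, 0.2517]
force: [0.9, -1.1, 0.7]
finger_gap: 0.0448
finger_force: 0.0
[330.2 206.5]
px [331. 207.] area 156 wh 18 8 90 world@y [0.629 0.022 0.164]
px [374. 242.] area 1241 wh 47 32 90 world@y [0.738 0.022 0.062]
px [332. 276.] area 611 wh 26 72 7 world@y [ 0.632  0.022 -0.044]
px [399. 267.] area 496 wh 23 37 5 world@y [ 0.81   0.022 -0.013]
```

Second barrel upright. Now barrel 3 at (0.575, −0.534).

```bash

python3 jog.py '0.05 0.021 -0.0543 0 0;0.05 0.021 -0.0543 0 0;0.05 0.021 -0.0543 0 0;0.05 0.021 -0.0543 0 0;0.05 0.021 -0.0543 0 0' |grep -E 'pos|force|gap'
python3 -c "
from bar import *
find()"
python3 jog.py '0.05 0.021 -0.0543 0 0;0.05 0.021 -0.0543 0 0;0.05 0.021 -0.0543 0 0;0.05 0.021 -0.0543 0 0;0.05 0.021 -0.0543 0 -0.047' |grep -E 'pos|force|gap'
python3 jog.py '0.05 0 0 0.06 0;0.05 0 0 0.05 0;0.05 0 0 0 0' |grep -E 'pos|force|gap'
python3 -c "
from h import *
go(.508,-.5484,.004,.213)"
```

```text
position: [0.5668, -0.2647, 0.2524]
force: [1.5, 1.1, 1.4]
finger_gap: 0.0498
finger_force: 0.0
px 471 243 mid [ 0.5751 -0.5331] len 0.089 ang 0.213 area 186
position: [0.5079, -0.5496, 0.2524]
force: [1.0, 0.4, -0.0]
finger_gap: 0.05
finger_force: 0.0
position: [0.5058, -0.5469, 0.1373]
force: [0.7, -0.7, 0.0]
finger_gap: 0.0505
finger_force: 0.0
d [-0.0025 -0.0027  0.1332] turn -0.001 now [ 0.5058 -0.5469  0.1373] [ 3.136 -0.005 -2.929] q7 2.07 t 76.3
```

```bash

python3 jog.py '0.05 0 0 0.05 0;0.05 0 0 0.05 0;0.05 0 0 0.015 0;0.05 0 0 0 0' |grep -E 'pos|force|gap'
python3 -c "
from h import *
go(.508,-.5484,.004,.213)"
```

```text
position: [0.5093, -0.5482, 0.0283]
force: [-0.5, -0.1, 0.8]
finger_gap: 0.05
finger_force: 0.0
d [0.0014 0.0001 0.0243] turn -0.001 now [ 0.5093 -0.5482  0.0283] [-3.14e+00  1.00e-03 -2.93e+00] q7 2.01 t 76.8
```

```bash

python3 jog.py '0.05 0.001 0 0.015 0;0.05 0 0 0.008 0;0.05 0 0 0 0' 5|grep -E 'pos|force|gap'
python3 jog.py '0.01 0 0 0 0;0.01 0 0 0 0;0.01 0 0 0 0;0.01 0 0 0 0;0.01 0 0 0 0' 5 |grep -E 'pos|force|gap'
python3 jog.py '0.01 0 0 -0.02 0;0.01 0 0 -0.03 0;0.01 0 0 -0.04 0;0.01 0 0 -0.04 0;0.01 0 0 -0.04 0' 5 |grep -E 'pos|force|gap'
python3 jog.py '0.01 0 0 -0.05 0;0.01 0 0 -0.04 0;0.01 0 0 0 0;0.01 0 0 0 0' 5 |grep -E 'pos|force|gap'
python3 -c "
from cap import *
s=ctrl.sense()['position'];z=s[2]+.009
for t in (0,.1,.2,.3): print(t,proj('side',[s[0]+.138*np.sin(t),s[1]+.03*t,z-.138*np.cos(t)]))
caps(s[1]);go(.592,-.05,.262,.213)" | grep -E '^0|now|px \[(2|3)[0-9][0-9]\. (2|3|4)'
```

```text
position: [0.507, -0.5479, 0.0032]
force: [0.6, 0.7, -0.7]
finger_gap: 0.0505
finger_force: 0.0
position: [0.5075, -0.548, 0.0038]
force: [-0.1, -0.6, 0.4]
finger_gap: 0.0256
finger_force: 5.0
position: [0.5072, -0.5477, 0.176]
force: [0.6, -1.2, -1.8]
finger_gap: 0.0249
finger_force: 5.0
position: [0.5068, -0.5476, 0.2631]
force: [-0.3, 0.6, -1.6]
finger_gap: 0.0251
finger_force: 5.0
0 [247.1 407.5]
0.1 [256.7 405.6]
0.2 [266.1 403.1]
0.3 [275.2 399.9]
px [332. 201.] area 370 wh 13 33 9 world@y [ 0.631 -0.548  0.474]
px [282. 226.] area 382 wh 17 49 83 world@y [ 0.575 -0.548  0.442]
px [373. 242.] area 1248 wh 30 47 2 world@y [ 0.677 -0.548  0.421]
px [220. 233.] area 258 wh 9 48 85 world@y [ 0.504 -0.548  0.433]
px [332. 276.] area 640 wh 26 72 7 world@y [ 0.631 -0.548  0.374]
px [326. 249.] area 89 wh 9 14 90 world@y [ 0.623 -0.548  0.412]
px [395. 255.] area 68 wh 5 19 4 world@y [ 0.704 -0.548  0.404]
px [323. 265.] area 83 wh 6 13 90 world@y [ 0.62  -0.548  0.389]
px [394. 276.] area 87 wh 7 14 90 world@y [ 0.705 -0.548  0.374]
px [265. 408.] area 467 wh 30 20 67 world@y [ 0.534 -0.548  0.134]
d [-1.886e-01  4.684e-01  4.000e-04] turn -0.0 now [ 0.5065 -0.5477  0.2622] [ 3.140e+00 -2.000e-03 -2.929e+00] q7 2.13 t 78.97
```

```bash

python3 jog.py '0.01 -0.021 0.03 0 0;0.01 -0.021 0.045 0 0;0.01 -0.021 0.055 0 0;0.01 -0.021 0.055 0 0;0.01 -0.021 0.055 0 0' 8 |grep -E 'pos|force|gap'
python3 jog.py '0.01 -0.021 0.055 0 0;0.01 -0.021 0.055 0 0;0.01 -0.021 0.055 0 0;0.01 -0.015 0.04 0 0;0.01 -0.005 0.023 0 0' 8 |grep -E 'pos|force|gap'
python3 jog.py '0.01 0 0 0 0;0.01 0 0 0 0;0.01 0 0 0 0' 8 |grep -E 'pos|force|gap'
python3 -c "
from cap import *
s=ctrl.sense()['position'];z=s[2]+.009
for t in (0,.1,.2,.3): print(t,proj('side',[s[0]+.138*np.sin(t),s[1]+.03*t,z-.138*np.cos(t)]))
caps(s[1]+.004);go(.592,-.05,.2225,.213)" | grep -E '^0|now|px \[(2|3)[0-9][0-9]\. (2|1)'
```

```text
position: [0.5585, -0.2894, 0.2618]
force: [1.3, 0.6, -1.9]
finger_gap: 0.025
finger_force: 8.0
position: [0.5916, -0.0478, 0.2623]
force: [-0.1, -0.9, -1.5]
finger_gap: 0.025
finger_force: 8.0
position: [0.5924, -0.053, 0.2629]
force: [0.5, 0.3, -1.3]
finger_gap: 0.025
finger_force: 8.0
0 [315.8 233.6]
0.1 [321.6 232.7]
0.2 [327.4 231.3]
0.3 [333.1 229.4]
px [266. 186.] area 85 wh 8 11 90 world@y [ 0.484 -0.049  0.255]
px [336. 193.] area 101 wh 9 17 9 world@y [ 0.639 -0.049  0.239]
px [374. 242.] area 1254 wh 47 32 90 world@y [ 0.73  -0.049  0.107]
px [287. 229.] area 147 wh 7 33 78 world@y [ 0.526 -0.049  0.145]
px [327. 234.] area 164 wh 18 10 79 world@y [ 0.619 -0.049  0.132]
px [332. 278.] area 578 wh 26 63 7 world@y [ 0.631 -0.049  0.001]
d [-0.0001  0.0028  0.0406] turn -0.004 now [ 0.5925 -0.0527  0.2631] [-3.141e+00 -1.000e-03 -2.932e+00] q7 1.36 t 80.65
```

```bash

python3 jog.py '0.01 0.0026 0.002 0 0;0.01 0 0 0.015 0;0.01 0 0 0.015 0;0.01 0 0 0.008 0;0.01 0 0 0 0' 8 |grep -E 'pos|force|gap'
python3 jog.py '0.01 -0.002 0 0.006 0;0.01 -0.003 0 0.006 0;0.01 -0.003 0 0.006 0;0.01 0 0 0 0' 8 |grep -E 'pos|force|gap'
python3 jog.py '0.01 -0.005 0 0.008 0;0.01 -0.005 0 0.008 0;0.01 0 0 0 0' 8 |grep -E 'pos|force|gap'
python3 -c "
from h import *
go(.620,-.0447,.162,.213)"
```

```text
position: [0.5891, -0.0495, 0.2245]
force: [-0.1, -0.3, -1.6]
finger_gap: 0.0251
finger_force: 8.0
position: [0.5972, -0.0477, 0.2068]
force: [-0.6, -0.2, -1.5]
finger_gap: 0.0256
finger_force: 8.0
position: [0.6071, -0.0456, 0.1905]
force: [-0.1, 1.2, -1.5]
finger_gap: 0.0254
finger_force: 8.0
d [-0.0129 -0.0018  0.0285] turn -0.001 now [ 0.6071 -0.0456  0.1905] [ 3.141e+00 -1.000e-03 -2.929e+00] q7 1.29 t 82.15
```

```bash

python3 jog.py '0.01 -0.005 -0.001 0.009 0;0.01 -0.005 -0.001 0.009 0;0.01 -0.003 0 0.009 0;0.01 0 0 0.003 0;0.01 0 0 0 0' 8 |grep -E 'pos|force|gap'
python3 jog.py '0.045 0 0 0 0;0.045 0 0 0 0;0.045 0 0 -0.01 0;0.045 0 0 -0.03 0;0.045 0 0 -0.05 0' 8 |grep -E 'pos|force|gap'
python3 jog.py '0.045 0.05 -0.03 -0.03 0;0.045 0.03 -0.055 0 0;0.045 0 -0.06 0 0;0.045 0 -0.06 0 0;0.045 0 -0.06 0 0' |grep -E 'pos|force|gap'
python3 jog.py '0.045 0 -0.06 0 0;0.045 0 -0.06 0 0;0.045 0 0 0 0'|grep -E 'pos|force|gap'
python3 -c "
from h import *
a=ctrl.capture('top')['pixels'][200:325,150:350];b=ctrl.capture('side')['pixels'][155:305,245:375]
f=np.zeros((450,800,3),np.uint8);f[:250,:400]=cv2.resize(a,(400,250),interpolation=2);f[:,410:800]=cv2.resize(b,(390,450),interpolation=2);cv2.imwrite('pics/end.png',f)
for n in((.632,.089),(.626,.022),(.620,-.0447)): print(proj('top',[*n,.188]),proj('side',[*n,.188]))"
```

```text
position: [0.6215, -0.0442, 0.1625]
force: [-0.1, 0.4, 4.6]
finger_gap: 0.0247
finger_force: 8.0
position: [0.6194, -0.0454, 0.2515]
force: [0.9, -0.2, -0.2]
finger_gap: 0.0449
finger_force: 0.0
position: [0.6, -0.321, 0.281]
force: [1.3, 0.6, 0.2]
finger_gap: 0.0451
finger_force: 0.0
position: [0.6238, -0.4428, 0.2783]
force: [0.5, 1.2, 0.5]
finger_gap: 0.0448
finger_force: 0.0
[255.8 221.5] [332.6 186.7]
[280.8 223.3] [330.2 198.6]
[305.6 225.2] [327.4 211.7]
```

View pics/end.png

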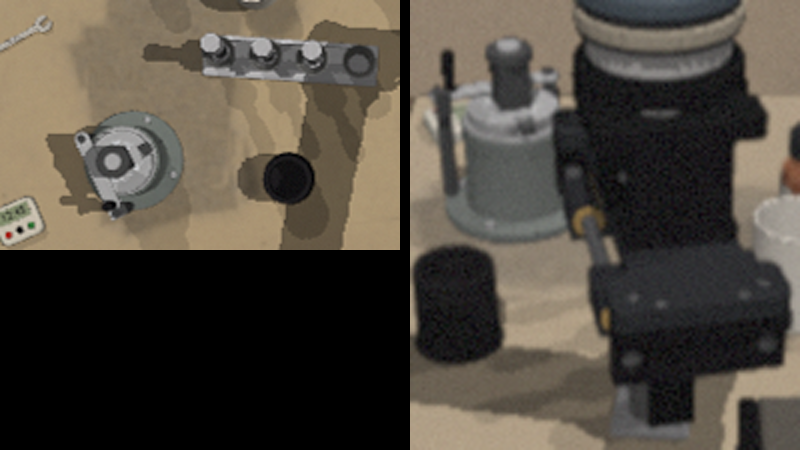

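The final view shows all three barrel tops where they should be, at about (255,221), (281,223) and (306,226). The arbor is seated with the keeper over the flange in its catch, and nothing is near the gripper. Handing in.

```bash
python3 -c "
from h import *
print(ctrl.close_job())"
```

```text
the job is handed in; nothing more can be done
None
```

I handed the job in at about 84 s: arbor seated on the dogs, keeper closed against its stop, all three barrels upright in the holder, and mug, bottle and flask untouched; the hand-in returned no verdict, so I have only my own measurements and camera checks to go on.

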